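Load the board programmer

ROBOT

A 6-joint arm with a two-finger parallel gripper is mounted at the origin on the work surface. World frame = base frame: x ahead of the robot, y to its left, z up, the work surface at z = 0. Lengths are in m, angles in rad, forces in N, time in s.
With the tool pointing down it reaches from about 0.4 to 0.825 m from the base axis. Payload 7 kg.
Tool frame: the origin (TCP) lies on the centre line of the jaws, within the pads' length; the fingertips stand 22 mm ahead of it and the grasp point (between the pads) lies 3 mm ahead of it; z points along the fingers, y is the line along which they close (so a half turn about z gives the same grasp; the last joint's range is limited). The gripper opens to 88 mm and grips with 3 to 60 N. Pads are 19 mm wide; open, the fingers measure 130 mm over their backs; the gripper's body (78 mm by 193 mm) begins 47 mm behind the grasp point.
Start: joints at [-1.021, 0.359, 0.012, 0, -1.224, -0.288], TCP at [0.175, -0.652, 0.249] pointing down, gripper open.
Joint ranges: [-3.07, 3.07], [-1.43, 2.12], [-1.02, 1.25], [-3.03, 1.67], [-3.05, -0], [-3.03, 3.03]. Speed limits (rad/s): [2.39, 2.39, 3.01, 3.14, 3.14, 3.14].

INTERFACE

Orientations are given as [roll, pitch, yaw] about the fixed x, y, z axes, in that order (R = Rz(yaw) Ry(pitch) Rx(roll)).
In Python, from station import arm gives the robot as it stands.
- The arm moves only by the tool arm_command, never from a script. Its argument "series" is one flat list of numbers, 7 for each row, row after row: the turn, a rotation vector about the tool's x, y, z each as a share of 90 degrees, from -1 to 1, then the shift along the tool's x, y, z each as a share of 0.1 m, from -1 to 1, then the opening, from 0 (shut) to 1 (fully open). A call has 1 to 8 rows; each row is the pose to reach, as a shift and turn from the pose commanded when the call began, along the tool's axes at that moment; what a row does not reach only later rows make up. A row lasts 1/8 s, in which the tool goes at most 62.5 mm and 10.7 degrees, less where a joint would pass 70% of its speed; a pose out of reach is approached as far as the arm can. A call with a number of a shift or a turn outside -1 to 1 is refused whole. A call with a gripper value outside its range is refused whole. The fingers move at their own pace and stop on an object; "force" is the grip in N (left out, the last holds). Time passes only in rows, so rows that repeat a pose let the fingers close. It gives the time, the measured TCP pose, the force, the opening and the grip force at its end, in the units of the state.
- arm.get_state(): the state, without advancing time (a new reading comes with each control period).
- arm.grab_frame(name): name is "scene" or "side" or "wrist"; returns the picture (480x640x3 uint8, blue, green, red); there is no depth.
- arm.camera_model(name): a dict with "fovy" (degrees; the focal length in pixels is half the picture's height over the tangent of half this angle, whatever the lens; pixels are square), "cx", "cy" (the principal point, pixels), "D" ([k1, k2, p1, p2, k3] as OpenCV has them; the pictures are not rectified), "pose" (4x4, takes a point from camera to world coordinates). Camera axes: x right, y down, z forward; pixel columns grow to the right and rows downward; lengths in m; the calibration is good to about 2 mm. A picture is of the moment at which its call begins: read the wrist's pose just before it. camera_model takes no time and is no camera call; for the wrist camera it gives the pose at the moment of the call.
- arm.job_done(): hands the job in; it is judged then, once.
The state is a dict: "t": time; "q": joint angles; "qd": joint speeds; "joint_efforts": joint torques, N m; "eef_pos": TCP position; "ee_rot": TCP orientation; "force": force on the tool from outside, world axes, zero at the start; "moment": the same for the moment, N m; "width": finger opening in m; "gripper_force": force on a finger pad.
Only numpy, scipy, OpenCV 4.12 (cv2) and the standard library are available. Lean on these libraries where they do the work, as an engineer would, in place of code of your own. Each camera call takes 0.05 s, during which the arm holds its last target. There are 200 camera calls.

TASK

Switch the board programmer off with its toggle, pulling the lever over towards the robot. Then take every solder spool that stands in front of the programmer and set it flat in the open metal tray. After that slide every circuit board, connector edge first, into a bay of its own in the programmer until it is fully home against the stop, and last of all throw the toggle all the way back on, away from the robot. Leave the meter, the jar and the screwdriver alone.

Things in the scene. Friction and masses are not known exactly. Their poses are not given: they have to be found in the camera images.
- dock: Board programmer, fixed: flat grey box 80 (x) x 281 (y) x 26 mm, a ridge 8 mm higher along the rear of its top. Origin: centre of the underside. Four level bays side by side, 68 mm apart along y, open at its front (-x) face, at x = -40 mm, towards the robot; floors 6 mm above the table, roof underside 21 mm; the roof begins 6 mm behind the front face.
- bay0 (a point): Bay 0 (outermost at +y): point at the mouth, mid-width, on the bay floor; axes parallel to dock, x into the bay. Bay 59 mm wide (1.5 mm free each side of a board), 15 high, 68 deep from here to the back stop; side walls begin with round noses of radius 4.5 mm as lead-in. A board fully home touches the stop with its connector edge; its last 32 mm, with the tab, stay outside.
- bay1 (a point): Bay 1 (second from +y): point at the mouth, mid-width, on the bay floor; axes parallel to dock, x into the bay. Bay 59 mm wide (1.5 mm free each side of a board), 15 high, 68 deep from here to the back stop; side walls begin with round noses of radius 4.5 mm as lead-in. A board fully home touches the stop with its connector edge; its last 32 mm, with the tab, stay outside.
- bay2 (a point): Bay 2 (third from +y): point at the mouth, mid-width, on the bay floor; axes parallel to dock, x into the bay. Bay 59 mm wide (1.5 mm free each side of a board), 15 high, 68 deep from here to the back stop; side walls begin with round noses of radius 4.5 mm as lead-in. A board fully home touches the stop with its connector edge; its last 32 mm, with the tab, stay outside.
- bay3 (a point): Bay 3 (outermost at -y): point at the mouth, mid-width, on the bay floor; axes parallel to dock, x into the bay. Bay 59 mm wide (1.5 mm free each side of a board), 15 high, 68 deep from here to the back stop; side walls begin with round noses of radius 4.5 mm as lead-in. A board fully home touches the stop with its connector edge; its last 32 mm, with the tab, stay outside.
- board_a: Circuit board in a flat black carrier, one of up to four alike (absent: None). Slab 100 (x) x 56 (y) x 10 mm, 0.12 kg, green board and dark display on top (3 mm proud at most). Origin: centre of the underside; +x points to the connector edge (brass strip). At the tail (-x) a grip tab stands on the slab, 24 (x) x 14 (y) x 24 mm, centred at x = -36, y = 0 mm, its top 34 mm above the underside.
- board_b: Circuit board in a flat black carrier, one of up to four alike (absent: None). Slab 100 (x) x 56 (y) x 10 mm, 0.12 kg, green board and dark display on top (3 mm proud at most). Origin: centre of the underside; +x points to the connector edge (brass strip). At the tail (-x) a grip tab stands on the slab, 24 (x) x 14 (y) x 24 mm, centred at x = -36, y = 0 mm, its top 34 mm above the underside.
- board_c: Circuit board in a flat black carrier, one of up to four alike (absent: None). Slab 100 (x) x 56 (y) x 10 mm, 0.12 kg, green board and dark display on top (3 mm proud at most). Origin: centre of the underside; +x points to the connector edge (brass strip). At the tail (-x) a grip tab stands on the slab, 24 (x) x 14 (y) x 24 mm, centred at x = -36, y = 0 mm, its top 34 mm above the underside.
- board_d: Circuit board in a flat black carrier, one of up to four alike (absent: None). Slab 100 (x) x 56 (y) x 10 mm, 0.12 kg, green board and dark display on top (3 mm proud at most). Origin: centre of the underside; +x points to the connector edge (brass strip). At the tail (-x) a grip tab stands on the slab, 24 (x) x 14 (y) x 24 mm, centred at x = -36, y = 0 mm, its top 34 mm above the underside.
- board_a_nose (a point): The middle of the connector edge of board_a, at the level of its underside (x = +50 mm in the board's frame).
- board_b_nose (a point): The middle of the connector edge of board_b, at the level of its underside (x = +50 mm in the board's frame).
- board_c_nose (a point): The middle of the connector edge of board_c, at the level of its underside (x = +50 mm in the board's frame).
- board_d_nose (a point): The middle of the connector edge of board_d, at the level of its underside (x = +50 mm in the board's frame).
- spool_a: Solder spool standing on one flange, one of up to two alike (absent ones read None): diameter 58, height 34 mm, about 0.22 kg; green flanges 4 mm thick at the bottom and top, the wire between them 50 mm in diameter. Origin: centre of the lower flange's underside, z along its axis.
- spool_b: Solder spool standing on one flange, one of up to two alike (absent ones read None): diameter 58, height 34 mm, about 0.22 kg; green flanges 4 mm thick at the bottom and top, the wire between them 50 mm in diameter. Origin: centre of the lower flange's underside, z along its axis.
- tray: Open shallow metal tray, fixed: 170 (x) x 130 (y) mm outside, 15 mm high, walls and floor 5 mm thick. Origin: centre of the underside, on the table; room for two spools one behind the other along x.
- switch_base: Grey block of the toggle switch, fixed: 70 (x) x 50 (y) x 25 mm, origin at the centre of the underside. The lever pivots on the block's y axis, 22 mm above the table, over the origin; the lever leans to the robot's side (-x) when off and to +x when on, as it is at the start.
- switch (a joint): Lever angle in rad: 0 = off (leans 0.6 rad from upright to -x of switch_base), 1.2 = fully on (leans 0.6 rad to +x). Stays where it is left; light friction, about 1 N at the ball.
- switch_tip (a point): Centre of the lever's black ball (diameter 26 mm), 60 mm from the pivot.
- meter: Bystander: black hand-held meter lying flat, 150 x 75 x 42 mm; origin at the centre of the underside, x along its length.
- jar: Bystander: small amber jar with a white cap, diameter 48, height 50 mm; origin at the centre of the underside.
- driver: Bystander: screwdriver lying on the table, 160 mm long, origin near its middle.
Not all that is in view belongs to the job. What is shaped like the spool_a but red is not meant.

How it is judged:
On the way, in this order (a step that is already met when the one before it is completed fails the run):
1. the programmer is switched off (value of joint switch below 0.2 rad), for 0.2 s.
2. every solder spool lies flat in the tray (x of spool_a in the frame of tray between -0.065 and 0.065 m and y of spool_a in the frame of tray between -0.045 and 0.045 m and z of each of spool_a, spool_b in the frame of tray below 0.012 m and angle between each of spool_a, spool_b's own z axis and vertical below 0.2 rad and x of spool_b in the frame of tray between -0.065 and 0.065 m and y of spool_b in the frame of tray between -0.045 and 0.045 m), for 0.2 s.
3. every board is fully home in a bay of the programmer (((x of board_a_nose in the frame of bay0 above 0.064 m and y of board_a_nose in the frame of bay0 between -0.006 and 0.006 m and z of board_a_nose in the frame of bay0 between -0.008 and 0.008 m and angle between the x axis of board_a and the x axis of dock, either way round below 0.1 rad) or (x of board_a_nose in the frame of bay1 above 0.064 m and y of board_a_nose in the frame of bay1 between -0.006 and 0.006 m and z of board_a_nose in the frame of bay1 between -0.008 and 0.008 m and angle between the x axis of board_a and the x axis of dock, either way round below 0.1 rad) or (x of board_a_nose in the frame of bay2 above 0.064 m and y of board_a_nose in the frame of bay2 between -0.006 and 0.006 m and z of board_a_nose in the frame of bay2 between -0.008 and 0.008 m and angle between the x axis of board_a and the x axis of dock, either way round below 0.1 rad) or (x of board_a_nose in the frame of bay3 above 0.064 m and y of board_a_nose in the frame of bay3 between -0.006 and 0.006 m and z of board_a_nose in the frame of bay3 between -0.008 and 0.008 m and angle between the x axis of board_a and the x axis of dock, either way round below 0.1 rad)) and ((x of board_b_nose in the frame of bay0 above 0.064 m and y of board_b_nose in the frame of bay0 between -0.006 and 0.006 m and z of board_b_nose in the frame of bay0 between -0.008 and 0.008 m and angle between the x axis of board_b and the x axis of dock, either way round below 0.1 rad) or (x of board_b_nose in the frame of bay1 above 0.064 m and y of board_b_nose in the frame of bay1 between -0.006 and 0.006 m and z of board_b_nose in the frame of bay1 between -0.008 and 0.008 m and angle between the x axis of board_b and the x axis of dock, either way round below 0.1 rad) or (x of board_b_nose in the frame of bay2 above 0.064 m and y of board_b_nose in the frame of bay2 between -0.006 and 0.006 m and z of board_b_nose in the frame of bay2 between -0.008 and 0.008 m and angle between the x axis of board_b and the x axis of dock, either way round below 0.1 rad) or (x of board_b_nose in the frame of bay3 above 0.064 m and y of board_b_nose in the frame of bay3 between -0.006 and 0.006 m and z of board_b_nose in the frame of bay3 between -0.008 and 0.008 m and angle between the x axis of board_b and the x axis of dock, either way round below 0.1 rad)) and ((x of board_c_nose in the frame of bay0 above 0.064 m and y of board_c_nose in the frame of bay0 between -0.006 and 0.006 m and z of board_c_nose in the frame of bay0 between -0.008 and 0.008 m and angle between the x axis of board_c and the x axis of dock, either way round below 0.1 rad) or (x of board_c_nose in the frame of bay1 above 0.064 m and y of board_c_nose in the frame of bay1 between -0.006 and 0.006 m and z of board_c_nose in the frame of bay1 between -0.008 and 0.008 m and angle between the x axis of board_c and the x axis of dock, either way round below 0.1 rad) or (x of board_c_nose in the frame of bay2 above 0.064 m and y of board_c_nose in the frame of bay2 between -0.006 and 0.006 m and z of board_c_nose in the frame of bay2 between -0.008 and 0.008 m and angle between the x axis of board_c and the x axis of dock, either way round below 0.1 rad) or (x of board_c_nose in the frame of bay3 above 0.064 m and y of board_c_nose in the frame of bay3 between -0.006 and 0.006 m and z of board_c_nose in the frame of bay3 between -0.008 and 0.008 m and angle between the x axis of board_c and the x axis of dock, either way round below 0.1 rad)) and ((x of board_d_nose in the frame of bay0 above 0.064 m and y of board_d_nose in the frame of bay0 between -0.006 and 0.006 m and z of board_d_nose in the frame of bay0 between -0.008 and 0.008 m and angle between the x axis of board_d and the x axis of dock, either way round below 0.1 rad) or (x of board_d_nose in the frame of bay1 above 0.064 m and y of board_d_nose in the frame of bay1 between -0.006 and 0.006 m and z of board_d_nose in the frame of bay1 between -0.008 and 0.008 m and angle between the x axis of board_d and the x axis of dock, either way round below 0.1 rad) or (x of board_d_nose in the frame of bay2 above 0.064 m and y of board_d_nose in the frame of bay2 between -0.006 and 0.006 m and z of board_d_nose in the frame of bay2 between -0.008 and 0.008 m and angle between the x axis of board_d and the x axis of dock, either way round below 0.1 rad) or (x of board_d_nose in the frame of bay3 above 0.064 m and y of board_d_nose in the frame of bay3 between -0.006 and 0.006 m and z of board_d_nose in the frame of bay3 between -0.008 and 0.008 m and angle between the x axis of board_d and the x axis of dock, either way round below 0.1 rad))), for 0.2 s.
4. the switch is thrown fully on (value of joint switch above 1 rad), for 0.2 s.
At the end, for the whole second after the job is handed in: Every spool flat on the tray floor (centre within 65 mm in x, 45 mm in y of the tray's; tilt < 0.2 rad); every board connector edge first in a bay, within 4 mm of the stop, 6 mm of the bay's middle, 0.1 rad; switch beyond 1.0 rad; all released and at rest (all of step 2 and all of step 3 and value of joint switch above 1 rad and linear speed of each of board_a, board_b, board_c, board_d, spool_a, spool_b below 0.03 m/s); the robot touches nothing.
It fails at once if the meter is moved by more than 20 mm (distance of meter from where it was at the start of the episode above 0.02 m).
It fails at once if the jar is moved by more than 20 mm (distance of jar from where it was at the start of the episode above 0.02 m).
It fails at once if the driver is moved by more than 20 mm (distance of driver from where it was at the start of the episode above 0.02 m).
Of board_a, board_b, board_c, board_d only 3 to 4 are there at a start; the rules pass over those that are not, and their reading is None.
Of spool_a, spool_b only 1 to 2 are there at a start; the rules pass over those that are not, and their reading is None.
At some moment in a run one of board_a, board_b, board_c, board_d, spool_a, spool_b may be knocked a few centimetres aside while the robot is not near it.
Once in a run the grip may slacken for a moment while it holds something.
It also fails if it takes over 210 s, if anything falls off the work surface, if the arm or the gripper's body presses on something with over 40 N, if the wrist force passes 120 N, or if a joint passes its speed limit or range.

## Working session

There is one attempt and no reset: what is moved stays moved. The work goes in short steps, Python scripts to look and compute and a tool call to move; the robot and the scene stay as the last step left them, time stands still between calls to the robot, and variables do not carry over. Pictures are saved under pics/ and viewed, at most 14 in all, crops included, and the job is handed in when it is done.

Besides the shell and the picture viewer there is one more tool, called after ">>>" as name(argument=value, ...) on one line, values as JSON. arm_command: Moves the arm, as the interface text tells. Its arguments: {"type":"object","properties":{"series":{"type":"array"},"force":{"type":"number"}},"required":["series"]}

```bash
ls; mkdir -p pics
python3 - <<'E'
from station import arm
import cv2, numpy as np
for n in ["scene","side"]:
    cv2.imwrite(f"pics/{n}0.png",arm.grab_frame(n))
for n in ["scene","side","wrist"]:
    m=arm.camera_model(n); print(n,{k:np.round(np.array(v),4).tolist() for k,v in m.items()})
print(arm.get_state())
E
```

```text
pics
scene {'fovy': 44.9393, 'cx': 316.1244, 'cy': 242.5915, 'D': [-0.1162, 0.0, 0.0, 0.0, 0.0], 'pose': [[0.8229, 0.3665, -0.4343, 1.2163], [0.5682, -0.5222, 0.636, -0.9529], [0.0063, -0.7701, -0.6379, 1.0279], [0.0, 0.0, 0.0, 1.0]]}
side {'fovy': 42.9111, 'cx': 321.0408, 'cy': 232.6578, 'D': [-0.2161, 0.0, 0.0, 0.0, 0.0], 'pose': [[-0.7538, -0.4636, 0.4657, -0.1451], [-0.657, 0.5459, -0.5199, 0.7855], [-0.0132, -0.6979, -0.7161, 1.1724], [0.0, 0.0, 0.0, 1.0]]}
wrist {'fovy': 65.5122, 'cx': 315.5373, 'cy': 243.2841, 'D': [0.0087, 0.0, 0.0, 0.0, 0.0], 'pose': [[-0.2596, 0.9343, 0.2445, 0.1085], [0.9657, 0.2506, 0.0677, -0.6699], [0.002, 0.2537, -0.9673, 0.3845], [0.0, 0.0, 0.0, 1.0]]}
{'t': 0.1, 'q': array([-1.02088886e+00,  3.59319907e-01,  1.11523790e-02, -2.87712531e-04,
       -1.22412999e+00, -2.88090398e-01]), 'qd': array([-5.11774698e-05, -7.75592284e-04,  1.19471726e-03,  3.11457125e-04,
       -1.16533241e-03,  6.88497992e-04]), 'joint_efforts': array([-7.52994110e-04, -5.84164560e+01,  2.93750596e+01,  7.01563686e+00,
        1.00877820e-02, -7.62223726e-05]), 'eef_pos': array([ 0.17456903, -0.65160932,  0.24771794]), 'ee_rot': array([ 3.14007648e+00, -1.67221024e-04, -2.87987341e+00]), 'force': array([-0.02718429, -0.35561686, -0.42072401]), 'moment': array([ 0.00059653,  0.00916052, -0.04930586]), 'gripper_force': 0.0, 'width': 0.08793278743565311}
```

View pics/scene0.png

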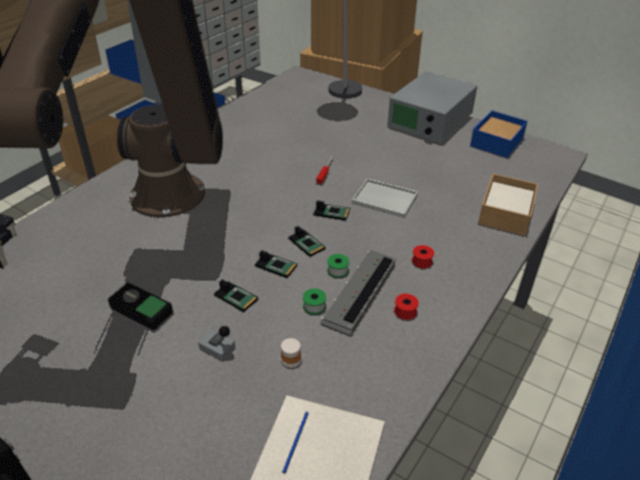

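View pics/side0.png

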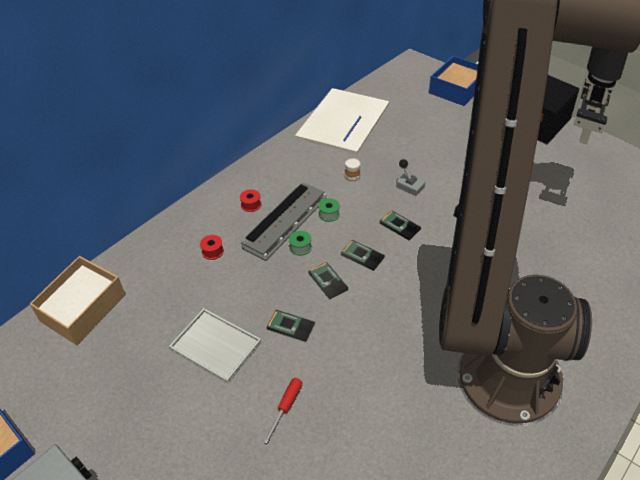

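```bash
cat > h.py <<'E'
import numpy as np, cv2
from scipy.spatial.transform import Rotation as Ro
from station import arm
def KD(m):
    f=240/np.tan(np.radians(m["fovy"])/2)
    return np.array([[f,0,m["cx"]],[0,f,m["cy"]],[0,0,1.]]),np.array(m["D"],float)
def rays(m,uv):
    K,D=KD(m); p=cv2.undistortPoints(np.array(uv,float).reshape(-1,1,2),K,D)[:,0]
    T=np.array(m["pose"]); d=np.c_[p,np.ones(len(p))]@T[:3,:3].T
    return T[:3,3],d
def plane(m,uv,z):
    o,d=rays(m,uv); return o+d*((z-o[2])/d[:,2])[:,None]
def proj(m,P):
    K,D=KD(m); W=np.linalg.inv(np.array(m["pose"]))
    return cv2.projectPoints(np.array(P,float).reshape(-1,1,3),cv2.Rodrigues(W[:3,:3])[0],W[:3,3],K,D)[0][:,0]
def go(pos,yaw=None,s=None):
    "shift in tool axes /0.1 m and turn/90deg to reach world pos, tool down at yaw"
    s=s or arm.get_state(); R=Ro.from_euler('xyz',s["ee_rot"])
    sh=R.inv().apply(np.array(pos)-s["eef_pos"])/0.1
    if yaw is None: yaw=s["ee_rot"][2]
    t=(R.inv()*Ro.from_euler('xyz',[np.pi,0,yaw])).as_rotvec()/(np.pi/2)
    print("turn",t.round(4),"shift",sh.round(3))
def st():
    s=arm.get_state(); print("t",round(s["t"],2),"pos",s["eef_pos"].round(4),"rot",s["ee_rot"].round(4),"F",s["force"].round(1),"w",round(s["width"],4),"g",round(s["gripper_force"],1)); return s
E
python3 - <<'E'
from h import *
sc,sd=arm.camera_model("scene"),arm.camera_model("side")
L={"ball":((224,331),(403,163),.07),"base":((217,343),(410,185),.02),"jar":((291,352),(352,169),.025),"sp1":((338,265),(329,209),.017),"sp1x":((338,265),(300,243),.017),"sp2":((315,301),(329,209),.017),
"b1":((330,211),(290,325),.01),"b2":((307,242),(328,280),.01),"b3":((276,263),(363,254),.01),"b4":((236,294),(400,225),.01),
"t1":((372,180),(228,380),.015),"t2":((417,196),(170,345),.015),"t3":((403,216),(205,310),.015),"t4":((352,201),(260,343),.015),
"dockA":((372,252),(268,258),.02),"dockB":((323,323),(322,187),.02),"meter":((141,306),(555,105),.03),"drv":((324,172),(285,400),.01)}
for k,(a,b,z) in L.items(): print(k,plane(sc,[a],z)[0,:2].round(3),plane(sd,[b],z)[0,:2].round(3))
E
```

```text
ball [ 0.571 -0.364] [ 0.576 -0.375]
base [ 0.549 -0.37 ] [ 0.535 -0.36 ]
jar [ 0.704 -0.297] [ 0.703 -0.302]
sp1 [0.627 0.012] [ 0.649 -0.136]
sp1x [0.627 0.012] [0.623 0.01 ]
sp2 [ 0.653 -0.13 ] [ 0.649 -0.136]
b1 [0.474 0.205] [0.469 0.215]
b2 [0.501 0.05 ] [0.49  0.054]
b3 [ 0.485 -0.068] [ 0.478 -0.071]
b4 [ 0.474 -0.218] [ 0.468 -0.218]
t1 [0.495 0.413] [0.468 0.415]
t2 [0.652 0.417] [0.635 0.441]
t3 [0.665 0.302] [0.65  0.319]
t4 [0.504 0.28 ] [0.483 0.299]
dockA [0.675 0.105] [0.648 0.104]
dockB [ 0.711 -0.181] [ 0.722 -0.19 ]
meter [ 0.328 -0.396] [ 0.387 -1.029]
drv [0.341 0.371] [0.343 0.366]
```

>>> arm_command(series=[0,0,0.1667,-0.5,0.5,0,1,0,0,0.1667,-1,1,0,1,0,0,0.1667,-1,1,0,1])

```text
t: 0.48
eef_pos: [0.2464, -0.527, 0.2487]
ee_rot: [3.141, 0.0, -3.14]
force: [-0.5, -0.7, -0.1]
width: 0.0875
gripper_force: 0.0
```

>>> arm_command(series=[0,0,0,-0.5,0.25,0,1,0,0,0,-1,0.5,0,1])

```text
t: 0.72
eef_pos: [0.3462, -0.479, 0.2487]
ee_rot: [-3.141, 0.0, 3.141]
force: [0.5, -0.8, 0.3]
width: 0.0877
gripper_force: 0.0
```

>>> arm_command(series=[0,0,0,-0.5,0.25,0,1,0,0,0,-1,0.5,0,1])

```text
t: 0.98
eef_pos: [0.4468, -0.4289, 0.2484]
ee_rot: [-3.142, -0.0, -3.141]
force: [-0.2, -1.5, 0.4]
width: 0.0876
gripper_force: 0.0
```

>>> arm_command(series=[0,0,0,-0.5,0.25,0,1,0,0,0,-1,0.5,0,1,0,0,0,-1,0.5,0,1,0,0,0,-1,0.5,0,1])

```text
t: 1.48
eef_pos: [0.5452, -0.3796, 0.2478]
ee_rot: [3.141, -0.001, -3.141]
force: [-1.1, -0.1, 1.0]
width: 0.0877
gripper_force: 0.0
```

Run:
```python
from h import *
st(); m=arm.camera_model("wrist"); cv2.imwrite("pics/w1.png",arm.grab_frame("wrist")); np.save("w1.npy",m,allow_pickle=True)
print(proj(m,[[.573,-.37,.0715],[.54,-.37,.025]]))
```

```text
t 1.48 pos [ 0.5452 -0.3796  0.2478] rot [ 3.1412e+00 -1.3000e-03 -3.1409e+00] F [-1.1 -0.1  1. ] w 0.0877 g 0.0
[[326.5845277  259.11767058]
 [325.49255956 212.76674449]]
```

View pics/w1.png

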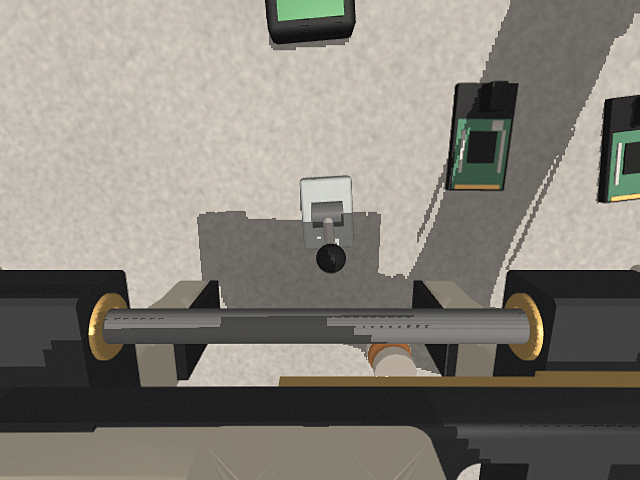

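>>> arm_command(series=[0,0,0,-0.28,0.126,0.4,1,0,0,0,-0.28,0.126,0.9,1,0,0,0,-0.28,0.126,0.9,1])

```text
t: 1.9
eef_pos: [0.5701, -0.3667, 0.1548]
ee_rot: [3.139, -0.007, 3.14]
force: [-0.3, 0.1, 0.5]
width: 0.088
gripper_force: 0.0
```

>>> arm_command(series=[0,0,0,0,0,0.4,1,0,0,0,0,0,0.84,1,0,0,0,0,0,0.84,0.5,0,0,0,0,0,0.84,0.1,0,0,0,0,0,0.84,0,0,0,0,0,0,0.84,0,0,0,0,0,0,0.84,0,0,0,0,0,0,0.84,0], force=8)

```text
t: 2.9
eef_pos: [0.5735, -0.3669, 0.0748]
ee_rot: [-3.142, 0.0, -3.142]
force: [-0.8, -0.5, 0.1]
width: 0.0329
gripper_force: 0.0
```

Not closed yet: let the fingers finish, then drag along the arc.

>>> arm_command(series=[0,0,0,0,0,0,0,0,0,0,0,0,0,0,0,0,0,0,0,0,0,0,0,0,0,0,0,0])

```text
t: 3.4
eef_pos: [0.5734, -0.3667, 0.0745]
ee_rot: [3.141, -0.0, -3.142]
force: [-0.4, 4.2, 1.7]
width: 0.0249
gripper_force: 8.0
```

>>> arm_command(series=[0,0,0,0.12,0,-0.06,0,0,0,0,0.24,-0.01,-0.1,0,0,0,0,0.36,-0.02,-0.105,0,0,0,0,0.48,-0.03,-0.09,0,0,0,0,0.6,-0.04,-0.05,0,0,0,0,0.71,-0.04,0.0,0,0,0,0,0.71,-0.04,0.0,0,0,0,0,0.71,-0.04,0.0,0])

```text
t: 4.4
eef_pos: [0.5031, -0.3707, 0.075]
ee_rot: [-3.141, 0.002, -3.141]
force: [4.8, 4.0, -3.1]
width: 0.0251
gripper_force: 8.0
```

Run:
```python
from h import *
st(); 
a=arm.grab_frame("scene")[300:380,170:290]; b=arm.grab_frame("side")[120:220,360:460]
cv2.imwrite("pics/sw1.png",np.hstack([cv2.resize(a,(480,320)),cv2.resize(b,(320,320))]))
```

```text
t 4.4 pos [ 0.5031 -0.3707  0.075 ] rot [-3.1412e+00  2.3000e-03 -3.1411e+00] F [ 4.8  4.  -3.1] w 0.0251 g 8.0
```

View pics/sw1.png

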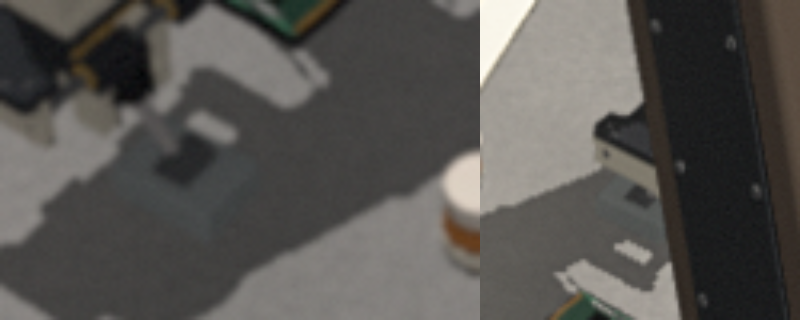

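>>> arm_command(series=[0,0,0,0,0,0,1,0,0,0,0,0,0,1,0,0,0,0,0,0,1,0,0,0,0,0,0,1,0,0,0,0,0,-0.4,1,0,0,0,0,0,-1,1,0,0,0,0,0,-1,1])

```text
t: 5.38
eef_pos: [0.505, -0.3724, 0.1802]
ee_rot: [-3.137, 0.008, -3.141]
force: [0.2, 0.2, -1.3]
width: 0.0861
gripper_force: 0.0
```

>>> arm_command(series=[0,0,0,-0.15,0.5,-0.4,1,0,0,0,-0.3,1,-0.8,1,0,0,0,-0.3,1,-0.8,1])

```text
t: 5.75
eef_pos: [0.5344, -0.2691, 0.2577]
ee_rot: [-3.14, 0.005, -3.139]
force: [-0.2, 0.0, -0.6]
width: 0.0875
gripper_force: 0.0
```

>>> arm_command(series=[0,0,0,-0.15,0.5,-0.4,1,0,0,0,-0.3,1,-0.75,1,0,0,0,-0.3,1,-0.75,1])

```text
t: 6.12
eef_pos: [0.564, -0.1689, 0.3317]
ee_rot: [-3.141, 0.004, -3.139]
force: [0.2, -0.2, -0.2]
width: 0.0877
gripper_force: 0.0
```

>>> arm_command(series=[0,0,0,-0.15,0.5,0,1,0,0,0,-0.37,1,0,1,0,0,0,-0.37,1,0,1])

```text
t: 6.5
eef_pos: [0.5999, -0.0689, 0.3273]
ee_rot: [3.142, -0.003, -3.139]
force: [-0.3, 0.7, -0.2]
width: 0.0877
gripper_force: 0.0
```

>>> arm_command(series=[0,0,0,0,0.41,0,1,0,0,0,0,0.41,0,1,0,0,0,0,0.41,0,1,0,0,0,0,0.41,0,1])

```text
t: 7.0
eef_pos: [0.5992, -0.0311, 0.3292]
ee_rot: [-3.141, -0.001, 3.14]
force: [0.3, -0.1, -0.3]
width: 0.0881
gripper_force: 0.0
```

Run:
```python
from h import *
st(); m=arm.camera_model("wrist"); cv2.imwrite("pics/w2.png",arm.grab_frame("wrist")); np.save("w2.npy",m,allow_pickle=True)
```

```text
t 7.0 pos [ 0.5992 -0.0311  0.3292] rot [-3.1414e+00 -6.0000e-04  3.1403e+00] F [ 0.3 -0.1 -0.3] w 0.0881 g 0.0
```

>>> arm_command(series=[0,0,0,-0.5,0,0,1,0,0,0,-1,0,0,1,0,0,0,-1,0,0,1])

```text
t: 7.42
eef_pos: [0.7015, -0.0307, 0.3262]
ee_rot: [-3.141, -0.004, 3.14]
force: [0.4, 0.2, -0.2]
width: 0.0877
gripper_force: 0.0
```

>>> arm_command(series=[0,0,0,-0.2,0,0,1,0,0,0,-0.2,0,0,1,0,0,0,-0.2,0,0,1,0,0,0,-0.2,0,0,1])

```text
t: 7.92
eef_pos: [0.7188, -0.0301, 0.3302]
ee_rot: [3.141, 0.001, 3.141]
force: [0.4, 0.1, 0.3]
width: 0.0874
gripper_force: 0.0
```

Run:
```python
from h import *
st(); m=arm.camera_model("wrist"); cv2.imwrite("pics/w3.png",arm.grab_frame("wrist")); np.save("w3.npy",m,allow_pickle=True)
```

```text
t 7.92 pos [ 0.7188 -0.0301  0.3302] rot [3.1414e+00 7.0000e-04 3.1415e+00] F [0.4 0.1 0.3] w 0.0874 g 0.0
```

View pics/w2.png

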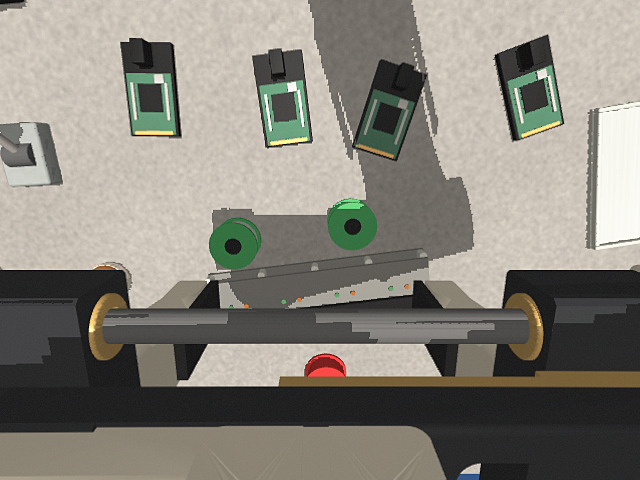

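View pics/w3.png

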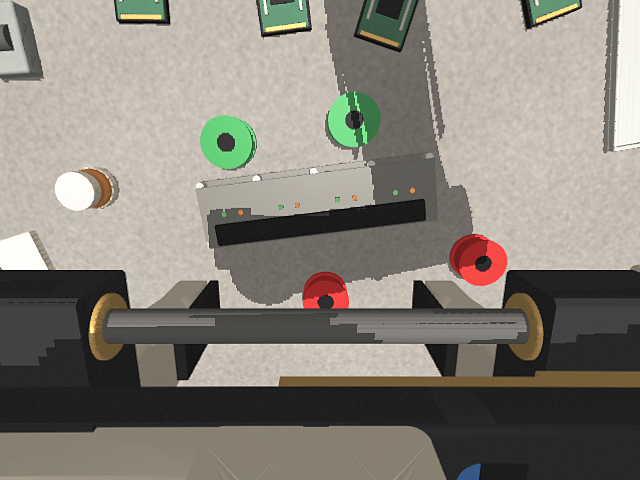

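```bash
cat >> h.py <<'E'
def load(n): return cv2.imread(f"pics/{n}.png"),np.load(f"{n}.npy",allow_pickle=True).item()
def brass(im,m,z=.0105,show=True):
    "nose point & heading of each board, from brass strips"
    hsv=cv2.cvtColor(im,cv2.COLOR_BGR2HSV); mk=cv2.inRange(hsv,(15,110,110),(32,255,255))
    n,lab,stt,c=cv2.connectedComponentsWithStats(mk); out=[]
    for i in range(1,n):
        if stt[i,4]<60 or c[i,1]>240: continue
        ys,xs=np.where(lab==i); P=plane(m,np.c_[xs,ys],z)[:,:2]; ct=P.mean(0)
        w,v=np.linalg.eigh(np.cov((P-ct).T)); d=v[:,1]; d=d*np.sign(d[1]); a=np.arctan2(-d[0],d[1])
        q=(P-ct)@d; out.append((*ct,a,np.ptp(q),stt[i,4]))
        if show: print("brass",ct.round(4),"yaw",round(a,3),"len",np.ptp(q).round(4),"n",stt[i,4],"tab",(ct-84*1e-3*np.array([np.cos(a),np.sin(a)])).round(4))
    return out
def spools(im,m):
    hsv=cv2.cvtColor(im,cv2.COLOR_BGR2HSV); mk=cv2.inRange(hsv,(60,110,60),(75,255,255))
    n,lab,stt,c=cv2.connectedComponentsWithStats(mk)
    for i in range(1,n):
        if stt[i,4]<400: continue
        x,y,w,h,a=stt[i]; print("green",stt[i],c[i].round(1),"at z.034",plane(m,[c[i]],.034)[0,:2].round(4))
E
python3 - <<'E'
from h import *
for n in ["w2","w3"]:
    im,m=load(n); print(n); brass(im,m); spools(im,m)
    g=cv2.cvtColor(im,cv2.COLOR_BGR2GRAY)
    if n=="w3":
        print("holes",plane(m,[(226,142),(354,119)],.034)[:,:2].round(4))
        print("jar",plane(m,[(78,190)],.05)[:,:2].round(4))
        N=[(200,186),(256,178),(313,171),(371,163),(430,156)]
        P=[]
        for u,v in N:
            w=g[v-8:v+9,u-8:u+9].astype(float); w=np.clip(w-200,0,None); yy,xx=np.mgrid[-8:9,-8:9]; k=w.sum()
            c=(u+(w*xx).sum()/max(k,1),v+(w*yy).sum()/max(k,1)); P.append(c); print(np.round(c,2),round(k),g[v-8:v+9,u-8:u+9].max())
        Q=plane(m,P,.021); print(Q.round(4)); 
im,_=load("w3"); a=cv2.resize(im[145:250,185:445],None,fx=3,fy=3,interpolation=cv2.INTER_CUBIC); cv2.imwrite("pics/w3c.png",a)
E
```

```text
w2
brass [0.5126 0.2299] yaw 0.348 len 0.0446 n 150 tab [0.4336 0.2012]
brass [ 0.5161 -0.2215] yaw 0.004 len 0.0444 n 141 tab [ 0.4321 -0.2218]
brass [0.5369 0.0395] yaw -0.299 len 0.0438 n 132 tab [0.4566 0.0642]
green [ 327  199   50   51 1763] [351.3 223.9] at z.034 [0.6202 0.0109]
green [ 209  218   52   51 1741] [234.3 243.5] at z.034 [ 0.6441 -0.1286]
w3
brass [0.5124 0.2293] yaw 0.354 len 0.0444 n 196 tab [0.4336 0.2002]
brass [ 0.5158 -0.2205] yaw -0.027 len 0.0443 n 194 tab [ 0.4318 -0.2183]
brass [0.5363 0.0395] yaw -0.298 len 0.0441 n 167 tab [0.456  0.0642]
green [ 327   92   53   55 1992] [353.4 119.4] at z.034 [0.6229 0.0114]
green [ 200  116   57   53 2054] [227.8 141.7] at z.034 [ 0.6467 -0.1284]
holes [[ 0.647  -0.1305]
 [ 0.6224  0.0121]]
jar [[ 0.699  -0.2939]]
[198.9  185.21] 1593 255
[255.84 177.96] 1690 255
[313.19 170.51] 1859 255
[367.11 164.21] 47 220
[430. 156.] 0 188
[[ 0.6964 -0.1686  0.021 ]
 [ 0.6878 -0.1008  0.021 ]
 [ 0.6791 -0.033   0.021 ]
 [ 0.6718  0.0301  0.021 ]
 [ 0.6625  0.1028  0.021 ]]
```

View pics/w3c.png

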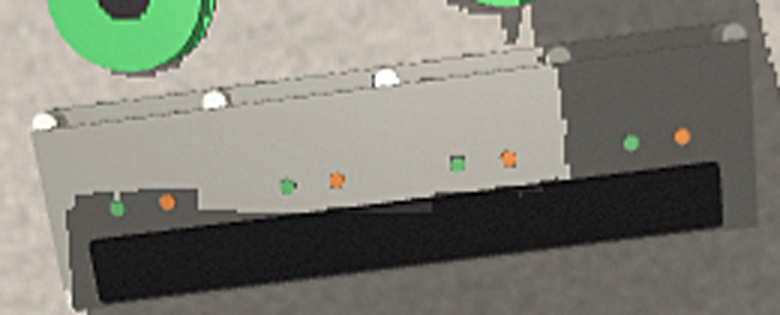

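>>> arm_command(series=[0,0,0,0.5,0.21,0.4,1,0,0,0,0.97,0.42,0.8,1,0,0,0,0.97,0.42,1,1])

```text
t: 8.35
eef_pos: [0.6188, 0.0127, 0.2289]
ee_rot: [3.141, -0.001, -3.14]
force: [1.1, -0.7, 1.2]
width: 0.088
gripper_force: 0.0
```

>>> arm_command(series=[0,0,0,0,0,0.5,1,0,0,0,0,0,1,1,0,0,0,0,0,1,1])

```text
t: 8.72
eef_pos: [0.6197, 0.0115, 0.1266]
ee_rot: [-3.14, -0.007, 3.141]
force: [-0.3, 0.6, 1.0]
width: 0.0878
gripper_force: 0.0
```

Run:
```python
from h import *
st(); go([.622,.012,.035],np.pi)
```

```text
t 8.72 pos [0.6197 0.0115 0.1266] rot [-3.14   -0.0067  3.1412] F [-0.3  0.6  1. ] w 0.0878 g 0.0
turn [-0.001  -0.0043 -0.0002] shift [-0.029  0.006  0.915]
```

>>> arm_command(series=[0,0,0,0,0,0.5,1,0,0,0,0,0,0.94,1,0,0,0,0,0,0.94,1,0,0,0,0,0,0.94,1,0,0,0,0,0,0.94,0,0,0,0,0,0,0.94,0,0,0,0,0,0,0.94,0,0,0,0,0,0,0.94,0], force=30)

```text
t: 9.72
eef_pos: [0.6226, 0.0121, 0.036]
ee_rot: [3.142, 0.0, -3.142]
force: [-0.4, -0.8, 3.3]
width: 0.0562
gripper_force: 30.0
```

>>> arm_command(series=[0,0,0,0,0,0,0,0,0,0,0,0,0,0,0,0,0,0,0,0,0])

```text
t: 10.1
eef_pos: [0.6226, 0.0122, 0.036]
ee_rot: [-3.142, 0.0, -3.141]
force: [-1.5, 0.4, 4.5]
width: 0.0564
gripper_force: 30.0
```

>>> arm_command(series=[0,0,0,0,0,-0.2,0,0,0,0,0,0,-0.6,0,0,0,0,0,0,-1,0])

```text
t: 10.48
eef_pos: [0.6216, 0.0119, 0.1355]
ee_rot: [-3.141, -0.002, 3.141]
force: [1.3, 0.6, -2.0]
width: 0.0562
gripper_force: 30.0
```

>>> arm_command(series=[0,0,0,0,0.35,-0.35,0,0,0,0,0,0.7,-0.7,0,0,0,0,0,1,-1,0])

```text
t: 10.85
eef_pos: [0.622, 0.1131, 0.2362]
ee_rot: [3.141, -0.001, 3.141]
force: [0.9, -0.1, -2.6]
width: 0.0564
gripper_force: 30.0
```

>>> arm_command(series=[0,0,0,0,0.4,0,0,0,0,0,0,0.8,0,0,0,0,0,0,1,0,0,0,0,0,0,1,0,0])

```text
t: 11.35
eef_pos: [0.622, 0.2131, 0.2345]
ee_rot: [-3.141, -0.002, -3.14]
force: [0.5, -0.4, -2.2]
width: 0.0566
gripper_force: 30.0
```

Run:
```python
from h import *
st(); m=arm.camera_model("wrist"); cv2.imwrite("pics/w4.png",arm.grab_frame("wrist")); np.save("w4.npy",m,allow_pickle=True)
```

```text
t 11.35 pos [0.622  0.2131 0.2345] rot [-3.1409e+00 -1.5000e-03 -3.1401e+00] F [ 0.5 -0.4 -2.2] w 0.0566 g 30.0
```

View pics/w4.png

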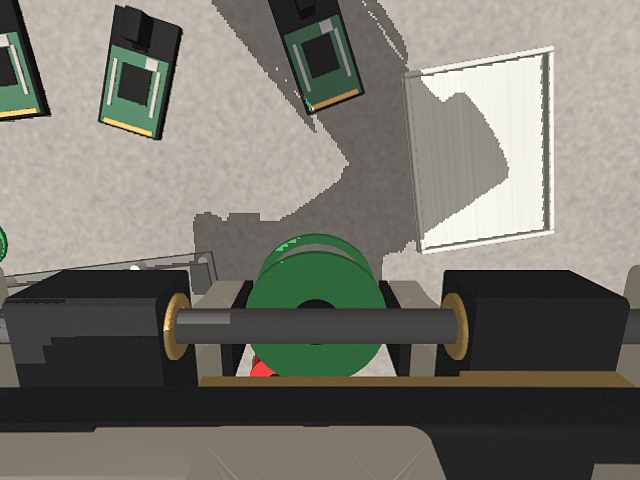

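Run:
```python
from h import *
im,m=load("w4"); P=plane(m,[(404,73),(553,48),(553,234),(421,253)],.015)[:,:2]; print(P.round(4),P.mean(0).round(4),[np.linalg.norm(P[i]-P[i-1]).round(4) for i in range(4)])
c=P.mean(0); a=np.arctan2(*((P[2]+P[3]-P[0]-P[1])[::-1])); print("yaw",a)
b=np.arctan2(*((P[1]+P[2]-P[0]-P[3]))); print("yaw2",-b)
u=np.array([np.cos(a),np.sin(a)])
for d in (.035,-.035): go([*(c+d*u),.15],np.pi); print((c+d*u).round(4))
print(brass(im,m))
```

```text
[[0.4915 0.2903]
 [0.4717 0.4176]
 [0.6366 0.4448]
 [0.6563 0.3176]] [0.564  0.3676] [np.float64(0.1671), np.float64(0.1288), np.float64(0.1672), np.float64(0.1288)]
yaw 0.1638730560824387
yaw2 0.1537746460624206
turn [-0.0006 -0.001   0.0005] shift [0.232 1.612 0.845]
[0.5985 0.3733]
turn [-0.0006 -0.001   0.0005] shift [0.923 1.498 0.846]
[0.5295 0.3619]
brass [0.5124 0.2297] yaw 0.344 len 0.044 n 245 tab [0.4333 0.2013]
brass [ 0.525  -0.0588] yaw 0.127 len 0.0337 n 187 tab [ 0.4417 -0.0694]
brass [0.537  0.0387] yaw -0.297 len 0.0445 n 268 tab [0.4567 0.0633]
[(np.float64(0.5124355048541425), np.float64(0.22965110848358267), np.float64(0.3436902608247622), np.float64(0.04396289267216276), np.int32(245)), (np.float64(0.5250244460141534), np.float64(-0.05878480335377592), np.float64(0.1270769511256024), np.float64(0.033677108112905585), np.int32(187)), (np.float64(0.5370302527348961), np.float64(0.03873143162837342), np.float64(-0.29660918730602304), np.float64(0.04450325048503445), np.int32(268))]
```

>>> arm_command(series=[0,0,0,0.06,0.4,0,0,0,0,0,0.12,0.8,0,0,0,0,0,0.12,0.8,0,0])

```text
t: 11.78
eef_pos: [0.61, 0.2932, 0.2349]
ee_rot: [-3.141, -0.001, -3.14]
force: [-0.0, -0.9, -2.2]
width: 0.0563
gripper_force: 30.0
```

>>> arm_command(series=[0,0,0,0.05,0.4,0.2,0,0,0,0,0.11,0.81,0.6,0,0,0,0,0.11,0.81,1,0,0,0,0,0.11,0.81,1,0])

```text
t: 12.28
eef_pos: [0.5977, 0.3704, 0.1316]
ee_rot: [-3.136, -0.006, 3.14]
force: [-0.1, -1.2, -2.1]
width: 0.0561
gripper_force: 30.0
```

>>> arm_command(series=[0,0,0,0,0,0.4,0,0,0,0,0,0,0.7,0,0,0,0,0,0,0.88,0,0,0,0,0,0,0.88,0,0,0,0,0,0,0.88,0])

```text
t: 12.9
eef_pos: [0.6006, 0.3735, 0.0495]
ee_rot: [3.14, 0.002, 3.142]
force: [0.1, 0.4, -2.0]
width: 0.0566
gripper_force: 30.0
```

>>> arm_command(series=[0,0,0,0.01,0,0.075,0,0,0,0,0.01,0,0.075,0,0,0,0,0.01,0,0.075,0,0,0,0,0.01,0,0.075,0])

```text
t: 13.4
eef_pos: [0.5991, 0.3739, 0.041]
ee_rot: [3.14, 0.002, -3.141]
force: [0.3, 2.6, 3.6]
width: 0.0565
gripper_force: 30.0
```

>>> arm_command(series=[0,0,0,0,0,0,0.9,0,0,0,0,0,0,0.9,0,0,0,0,0,0,0.9,0,0,0,0,0,0,0.9,0,0,0,0,0,-0.3,0.9,0,0,0,0,0,-0.8,1,0,0,0,0,0,-1,1])

```text
t: 14.28
eef_pos: [0.5995, 0.3738, 0.1434]
ee_rot: [3.139, 0.003, -3.141]
force: [0.3, -0.4, -0.4]
width: 0.087
gripper_force: 0.0
```

>>> arm_command(series=[0,0,0,-0.5,-0.5,-0.4,1,0,0,0,-1,-1,-0.8,1,0,0,0,-1,-1,-1,1,0,0,0,-1,-1,-1,1,0,0,0,-1,-1,-1,1])

```text
t: 14.9
eef_pos: [0.698, 0.2728, 0.2394]
ee_rot: [3.142, -0.001, 3.141]
force: [-0.9, 0.3, -1.0]
width: 0.0873
gripper_force: 0.0
```

Run:
```python
from h import *
st(); m=arm.camera_model("wrist"); im=arm.grab_frame("wrist"); cv2.imwrite("pics/w5.png",im); np.save("w5.npy",m,allow_pickle=True)
spools(im,m); brass(im,m)
```

```text
t 14.9 pos [0.698  0.2728 0.2394] rot [ 3.1415e+00 -1.0000e-03  3.1408e+00] F [-0.9  0.3 -1. ] w 0.0873 g 0.0
green [ 393   73   75   71 3628] [430.9 109.2] at z.034 [0.5992 0.3724]
brass [0.5139 0.2254] yaw 0.329 len 0.0402 n 221 tab [0.4344 0.1983]
brass [0.5369 0.0389] yaw -0.298 len 0.0443 n 298 tab [0.4566 0.0635]
```

View pics/w5.png

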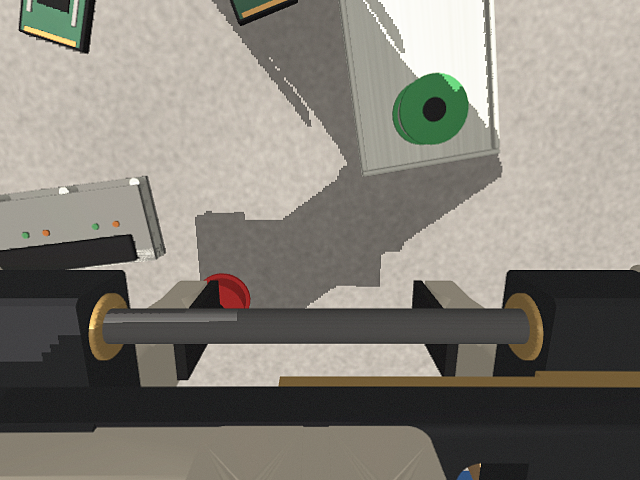

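>>> arm_command(series=[0,0,0,0,-0.5,0,1,0,0,0,0,-1,0,1])

```text
t: 15.2
eef_pos: [0.6972, 0.1734, 0.2384]
ee_rot: [-3.141, -0.002, -3.139]
force: [0.4, -0.3, 0.0]
width: 0.088
gripper_force: 0.0
```

>>> arm_command(series=[0,0,0,0,-0.5,0,1,0,0,0,0,-1,0,1])

```text
t: 15.45
eef_pos: [0.6973, 0.0726, 0.2388]
ee_rot: [-3.141, -0.002, -3.14]
force: [0.0, 0.4, -0.2]
width: 0.0879
gripper_force: 0.0
```

>>> arm_command(series=[0,0,0,0,-0.5,0,1,0,0,0,0,-1,0,1,0,0,0,0,-1,0,1,0,0,0,0,-1,0,1])

```text
t: 15.95
eef_pos: [0.6979, -0.0263, 0.2392]
ee_rot: [-3.142, -0.001, -3.141]
force: [-0.6, -0.9, 0.2]
width: 0.0876
gripper_force: 0.0
```

Run:
```python
from h import *
st(); m=arm.camera_model("wrist"); im=arm.grab_frame("wrist"); cv2.imwrite("pics/w6.png",im); np.save("w6.npy",m,allow_pickle=True)
spools(im,m); brass(im,m)
a,b=load("w5"); print("hole y",plane(b,[(434,109)],.039))
print("pred",proj(m,[[.647,-.130,.034]]).round(1)); go([.646,-.130,.15],np.pi)
g=cv2.cvtColor(im,cv2.COLOR_BGR2GRAY)
d=np.array([.9923,.124]); v=np.array([-.124,.9923])
p=proj(m,[[*(np.array([.6791,-.0333])+k*.068*v),.0235] for k in range(-2,3)])
print(p.round(1))
for u,w in p.round().astype(int):
    W=np.clip(g[w-8:w+9,u-8:u+9].astype(float)-195,0,None); yy,xx=np.mgrid[-8:9,-8:9]; k=W.sum()
    if k>100: print(k,(u+(W*xx).sum()/k).round(1),(w+(W*yy).sum()/k).round(1))
```

```text
t 15.95 pos [ 0.6979 -0.0263  0.2392] rot [-3.1416e+00 -1.4000e-03 -3.1413e+00] F [-0.6 -0.9  0.2] w 0.0876 g 0.0
green [ 168  133   71   65 3198] [202.3 164.6] at z.034 [ 0.6461 -0.1282]
brass [0.5134 0.227 ] yaw 0.297 len 0.0369 n 156 tab [0.4331 0.2024]
brass [ 0.5157 -0.2222] yaw -0.008 len 0.0442 n 236 tab [ 0.4317 -0.2215]
brass [0.5364 0.0394] yaw -0.295 len 0.0443 n 267 tab [0.456  0.0638]
hole y [[0.59948741 0.37359429 0.039     ]]
pred [[200.4 165.7]]
turn [ 0.     -0.0007  0.0007] shift [ 0.521 -1.042  0.894]
[[167.6 217.2]
 [237.7 208.6]
 [308.4 199.9]
 [380.  191. ]
 [452.6 182. ]]
4181.0 167.1 216.7
3131.0 237.9 208.0
3280.0 308.4 199.0
3762.0 379.5 189.7
```

>>> arm_command(series=[0,0,0,0.26,-0.5,0.3,1,0,0,0,0.515,-1,0.6,1,0,0,0,0.515,-1,1,1,0,0,0,0.515,-1,1,1])

```text
t: 16.5
eef_pos: [0.6447, -0.1261, 0.1369]
ee_rot: [3.141, -0.006, -3.141]
force: [0.1, 0.3, 1.0]
width: 0.0877
gripper_force: 0.0
```

>>> arm_command(series=[0,0,0,0,-0.04,0.5,1,0,0,0,0,-0.04,1,1,0,0,0,0,-0.04,1,1,0,0,0,0,-0.04,1,1])

```text
t: 17.0
eef_pos: [0.649, -0.1301, 0.0427]
ee_rot: [-3.141, 0.003, -3.139]
force: [0.4, -0.4, 0.5]
width: 0.0872
gripper_force: 0.0
```

>>> arm_command(series=[0,0,0,0,0,0.035,1,0,0,0,0,0,0.035,1,0,0,0,0,0,0.035,0,0,0,0,0,0,0.035,0,0,0,0,0,0,0.035,0,0,0,0,0,0,0.035,0,0,0,0,0,0,0.035,0,0,0,0,0,0,0.035,0], force=30)

```text
t: 18.0
eef_pos: [0.6469, -0.131, 0.0366]
ee_rot: [-3.142, -0.0, 3.142]
force: [-0.2, -0.5, 1.1]
width: 0.0562
gripper_force: 30.0
```

>>> arm_command(series=[0,0,0,0,0,-0.3,0,0,0,0,0,0,-0.7,0,0,0,0,0,0,-1,0])

```text
t: 18.38
eef_pos: [0.647, -0.1309, 0.1378]
ee_rot: [3.142, 0.0, 3.142]
force: [0.3, 0.2, -2.5]
width: 0.0563
gripper_force: 30.0
```

>>> arm_command(series=[0,0,0,0.1,0.5,0,0,0,0,0,0.235,1,0,0])

```text
t: 18.62
eef_pos: [0.623, -0.0303, 0.1365]
ee_rot: [3.141, 0.0, 3.14]
force: [-0.0, 1.3, -2.3]
width: 0.0564
gripper_force: 30.0
```

>>> arm_command(series=[0,0,0,0.1,0.5,0,0,0,0,0,0.235,1,0,0])

```text
t: 18.88
eef_pos: [0.5992, 0.0705, 0.1362]
ee_rot: [3.142, -0.001, 3.141]
force: [-0.3, 1.1, -1.4]
width: 0.0563
gripper_force: 30.0
```

>>> arm_command(series=[0,0,0,0.1,0.5,0,0,0,0,0,0.235,1,0,0])

```text
t: 19.12
eef_pos: [0.5757, 0.1706, 0.1362]
ee_rot: [-3.141, -0.0, 3.141]
force: [1.2, -0.3, -1.4]
width: 0.0562
gripper_force: 30.0
```

>>> arm_command(series=[0,0,0,0.1,0.5,0,0,0,0,0,0.235,1,0,0])

```text
t: 19.38
eef_pos: [0.5522, 0.2706, 0.1362]
ee_rot: [-3.141, -0.0, 3.141]
force: [1.2, 0.9, -1.7]
width: 0.0566
gripper_force: 30.0
```

>>> arm_command(series=[0,0,0,0.1,0.5,0,0,0,0,0,0.235,0.93,0,0,0,0,0,0.235,0.93,0,0,0,0,0,0.235,0.93,0,0])

```text
t: 19.88
eef_pos: [0.5289, 0.3618, 0.1359]
ee_rot: [-3.141, -0.001, -3.141]
force: [0.5, 1.2, -1.4]
width: 0.0562
gripper_force: 30.0
```

>>> arm_command(series=[0,0,0,0,0,0.4,0,0,0,0,0,0,0.8,0,0,0,0,0,0,0.88,0,0,0,0,0,0,0.88,0,0,0,0,0,0,0.88,0])

```text
t: 20.5
eef_pos: [0.5304, 0.3626, 0.0504]
ee_rot: [3.14, 0.002, 3.142]
force: [-0.1, 0.1, -0.8]
width: 0.0564
gripper_force: 30.0
```

>>> arm_command(series=[0,0,0,0,0,0.085,0,0,0,0,0,0,0.085,0,0,0,0,0,0,0.085,0])

```text
t: 20.88
eef_pos: [0.5297, 0.3625, 0.0406]
ee_rot: [3.141, 0.001, -3.141]
force: [0.6, 0.6, 0.6]
width: 0.0567
gripper_force: 30.0
```

>>> arm_command(series=[0,0,0,0,0,0,0.9,0,0,0,0,0,0,0.9,0,0,0,0,0,0,0.9,0,0,0,0,0,0,0.9,0,0,0,0,0,-0.3,0.9,0,0,0,0,0,-0.8,1,0,0,0,0,0,-1,1])

```text
t: 21.75
eef_pos: [0.5304, 0.363, 0.1433]
ee_rot: [3.139, 0.003, -3.141]
force: [-0.7, 0.9, -0.1]
width: 0.0868
gripper_force: 0.0
```

>>> arm_command(series=[0,0,0,-0.4,-0.5,-0.4,1,0,0,0,-0.7,-1,-0.8,1,0,0,0,-0.7,-1,-1,1,0,0,0,-0.7,-1,-1,1,0,0,0,-0.7,-1,-1,1])

```text
t: 22.38
eef_pos: [0.599, 0.2619, 0.2396]
ee_rot: [3.142, -0.001, 3.141]
force: [-0.5, -0.6, -1.4]
width: 0.0874
gripper_force: 0.0
```

Run:
```python
from h import *
st(); m=arm.camera_model("wrist"); im=arm.grab_frame("wrist"); cv2.imwrite("pics/w7.png",im); np.save("w7.npy",m,allow_pickle=True)
spools(im,m); brass(im,m)
```

```text
t 22.38 pos [0.599  0.2619 0.2396] rot [ 3.1415e+00 -7.0000e-04  3.1411e+00] F [-0.5 -0.6 -1.4] w 0.0874 g 0.0
green [ 391  111   73   68 3376] [427.7 144.2] at z.034 [0.5295 0.3611]
green [ 398  188   71   65 2966] [434.  220.3] at z.034 [0.5981 0.3722]
brass [0.5371 0.0388] yaw -0.297 len 0.0442 n 249 tab [0.4568 0.0634]
```

View pics/w7.png

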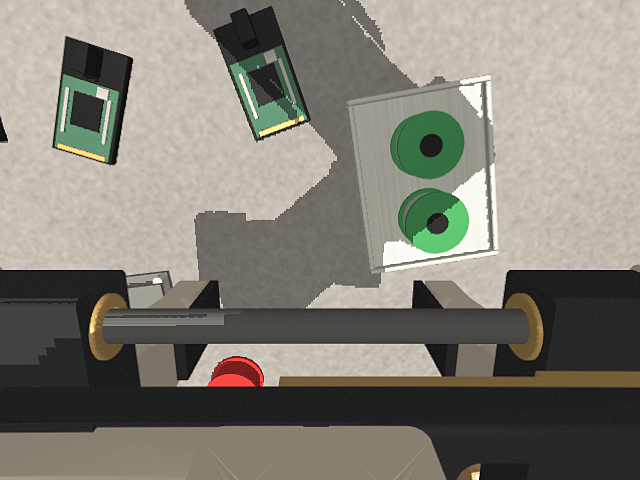

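Run:
```python
from h import *
im,m=load("w7"); s=arm.get_state()
print(plane(m,[(241,22),(93,62)],.034)[:,:2].round(4))
print("nose proj",proj(m,[[.5124,.2297,.0105],[.4335,.2008,.034],[.4567,.0634,.034]]).round(1))
go([.4335,.2008,.14],-np.pi+.347,s)
cv2.imwrite("pics/w7c.png",cv2.resize(im[0:175,40:330],None,fx=2.7,fy=2.7))
```

```text
[[0.433  0.2006]
 [0.4633 0.0752]]
nose proj [[281.4 125.4]
 [241.3  22.8]
 [ 77.5  53.2]]
turn [-2.000e-04 -9.000e-04 -2.209e-01] shift [ 1.651 -0.612  0.994]
```

View pics/w7c.png

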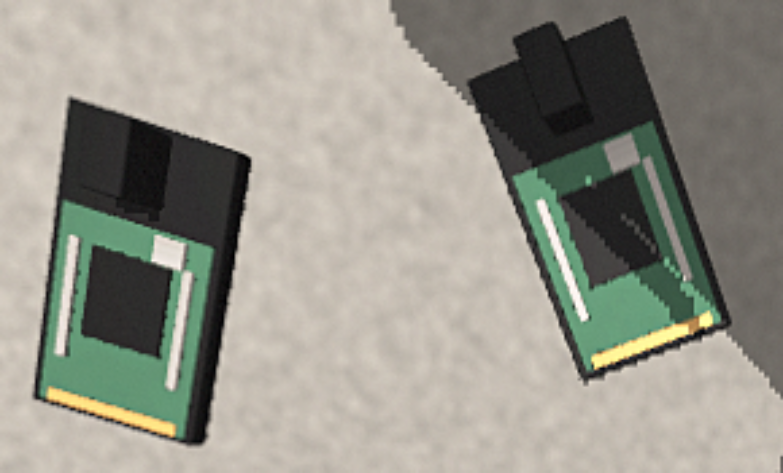

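>>> arm_command(series=[0,0,-0.11,0.45,-0.17,0.35,1,0,0,-0.221,0.9,-0.35,0.7,1,0,0,-0.221,0.9,-0.35,0.7,1,0,0,-0.221,0.9,-0.35,0.7,1])

```text
t: 22.92
eef_pos: [0.5095, 0.2278, 0.1701]
ee_rot: [-3.141, 0.0, -2.794]
force: [0.2, 0.1, 0.6]
width: 0.0878
gripper_force: 0.0
```

>>> arm_command(series=[0,0,0,0.4,0.005,0.4,1,0,0,0,0.795,0.01,0.9,1,0,0,0,0.795,0.01,0.9,1,0,0,0,0.795,0.01,0.9,1])

```text
t: 23.42
eef_pos: [0.4358, 0.2025, 0.0807]
ee_rot: [3.141, 0.002, -2.794]
force: [1.1, 0.8, 0.1]
width: 0.0876
gripper_force: 0.0
```

Run:
```python
from h import *
st(); go([.4335,.2008,.035],-np.pi+.347)
```

```text
t 23.43 pos [0.4358 0.2025 0.0807] rot [ 3.1413e+00  1.7000e-03 -2.7939e+00] F [1.1 0.8 0.1] w 0.0876 g 0.0
turn [0.0002 0.0011 0.0005] shift [ 0.029 -0.008  0.457]
```

>>> arm_command(series=[0,0,0,0.02,-0.005,0.25,1,0,0,0,0.02,-0.005,0.46,1,0,0,0,0.02,-0.005,0.46,1,0,0,0,0.02,-0.005,0.46,0.4,0,0,0,0.02,-0.005,0.46,0,0,0,0,0.02,-0.005,0.46,0,0,0,0,0.02,-0.005,0.46,0,0,0,0,0.02,-0.005,0.46,0], force=30)

```text
t: 24.42
eef_pos: [0.4326, 0.1998, 0.0342]
ee_rot: [3.141, 0.0, -2.794]
force: [-0.7, -0.1, 0.0]
width: 0.0431
gripper_force: 0.0
```

>>> arm_command(series=[0,0,0,0,0,0,0,0,0,0,0,0,0,0,0,0,0,0,0,0,0,0,0,0,0,0,0,0,0,0,0,0,0,0,0])

```text
t: 25.05
eef_pos: [0.4326, 0.1998, 0.034]
ee_rot: [-3.142, -0.0, -2.795]
force: [-0.8, 0.1, -0.1]
width: 0.0138
gripper_force: 30.0
```

Run:
```python
from h import *
st()
```

```text
t 25.05 pos [0.4326 0.1998 0.034 ] rot [-3.1416 -0.     -2.7945] F [-0.8  0.1 -0.1] w 0.0138 g 30.0
```

>>> arm_command(series=[0,0,0,0,0,-0.1,0,0,0,0,0,0,-0.4,0,0,0,0,0,0,-0.7,0])

```text
t: 25.42
eef_pos: [0.4324, 0.1996, 0.1053]
ee_rot: [-3.141, -0.001, -2.794]
force: [0.0, 0.8, -0.9]
width: 0.014
gripper_force: 30.0
```

>>> arm_command(series=[0,0,0.05,-0.3,-0.35,0,0,0,0,0.1,-0.6,-0.7,0,0,0,0,0.1407,-0.82,-1,0,0,0,0,0.1407,-0.82,-1,0,0])

```text
t: 25.92
eef_pos: [0.5453, 0.1323, 0.1043]
ee_rot: [-3.141, 0.0, -3.019]
force: [-0.1, 0.1, -1.7]
width: 0.0137
gripper_force: 30.0
```

>>> arm_command(series=[0,0,0,-0.1,-0.4,0,0,0,0,0,-0.18,-0.8,0,0,0,0,0,-0.18,-0.8,0,0,0,0,0,-0.18,-0.8,0,0,0,0,0,-0.18,-0.8,0,0])

```text
t: 26.55
eef_pos: [0.5713, 0.0575, 0.1043]
ee_rot: [3.141, 0.0, -3.014]
force: [0.5, 1.6, -0.8]
width: 0.0139
gripper_force: 30.0
```

```bash
cat >> h.py <<'E'
YD=.126; U=np.array([np.cos(YD),np.sin(YD)]); V=np.array([-U[1],U[0]]); MID=np.array([.6787,-.0333])
def tab(bay,gap):
    "TCP xy for nose 'gap' in front of mouth (home: gap=-.068)"
    return MID+(-.040+.037-gap-.086)*U+(1.5-bay)*.068*V
E
python3 - <<'E'
from h import *
st(); p=tab(0,.006); print(p); go([*p,.041],YD-np.pi)
E
```

```text
t 26.55 pos [0.5713 0.0575 0.1043] rot [ 3.1414e+00  2.0000e-04 -3.0143e+00] F [ 0.5  1.6 -0.8] w 0.0139 g 30.0
[0.57163509 0.05595304]
turn [0.0001 0.0001 0.0008] shift [-0.001 -0.016  0.633]
```

>>> arm_command(series=[0,0,0.001,0,-0.016,0.3,0,0,0,0.001,0,-0.016,0.5,0,0,0,0.001,0,-0.016,0.63,0,0,0,0.001,0,-0.016,0.63,0,0,0,0.001,0,-0.016,0.63,0,0,0,0.001,0,-0.016,0.63,0])

```text
t: 27.3
eef_pos: [0.5724, 0.0553, 0.0419]
ee_rot: [3.141, 0.001, -3.017]
force: [0.5, -0.3, -1.2]
width: 0.0137
gripper_force: 30.0
```

Run:
```python
from h import *
st(); p=tab(0,.006); print(p); go([*p,.041],YD-np.pi)
a=arm.grab_frame("side")[170:300,220:370]; b=arm.grab_frame("scene")[200:340,260:410]
cv2.imwrite("pics/ins1.png",np.hstack([cv2.resize(a,None,fx=2.6,fy=2.6),cv2.resize(b,(390,338))]))
```

```text
t 27.3 pos [0.5724 0.0553 0.0419] rot [ 3.1412e+00  1.4000e-03 -3.0169e+00] F [ 0.5 -0.3 -1.2] w 0.0137 g 30.0
[0.57163509 0.05595304]
turn [ 0.0002  0.0009 -0.0008] shift [0.007 0.008 0.009]
```

View pics/ins1.png

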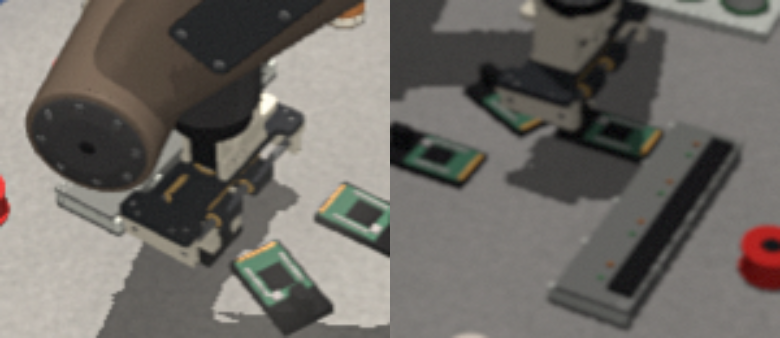

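>>> arm_command(series=[0,0,0,-0.08,0,0.004,0,0,0,0,-0.16,0,0.004,0,0,0,0,-0.24,0,0.004,0,0,0,0,-0.3,0,0.004,0,0,0,0,-0.3,0,0.004,0])

```text
t: 28.02
eef_pos: [0.6021, 0.0588, 0.0405]
ee_rot: [-3.142, -0.0, -3.017]
force: [-0.1, -0.3, -1.1]
width: 0.0137
gripper_force: 30.0
```

Run:
```python
from h import *
st(); p=tab(0,-.068); go([*p,.041],YD-np.pi)
```

```text
t 28.02 pos [0.6021 0.0588 0.0405] rot [-3.1415e+00 -1.0000e-04 -3.0172e+00] F [-0.1 -0.3 -1.1] w 0.0137 g 30.0
turn [-0.    -0.    -0.001] shift [-0.435  0.011 -0.005]
```

>>> arm_command(series=[0,0,0,-0.1,0,0,0,0,0,0,-0.2,0,0,0,0,0,0,-0.3,0,0,0,0,0,0,-0.36,0,0,0,0,0,0,-0.42,0,0,0,0,0,0,-0.42,0,0,0])

```text
t: 28.78
eef_pos: [0.6418, 0.0636, 0.0402]
ee_rot: [-3.141, -0.004, -3.018]
force: [-5.0, 0.5, 1.6]
width: 0.0138
gripper_force: 30.0
```

>>> arm_command(series=[0,0,0,-0.02,0,0,0,0,0,0,-0.04,0,0,0,0,0,0,-0.04,0,0,0])

```text
t: 29.15
eef_pos: [0.642, 0.0636, 0.04]
ee_rot: [-3.141, -0.01, -3.018]
force: [-18.7, 1.8, 12.1]
width: 0.0132
gripper_force: 30.0
```

>>> arm_command(series=[0,0,0,0,0,0,0.45,0,0,0,0,0,0,0.45,0,0,0,0,0,0,0.45,0,0,0,0,0,0,0.45,0,0,0,0,0,-0.3,0.45,0,0,0,0,0,-0.8,1,0,0,0,0,0,-1,1])

```text
t: 30.02
eef_pos: [0.6487, 0.0647, 0.1439]
ee_rot: [3.141, 0.004, -3.017]
force: [0.4, 0.6, -0.2]
width: 0.054
gripper_force: 0.0
```

>>> arm_command(series=[0,0,0,-0.1,0,-0.4,1,0,0,0,-0.25,0,-0.8,1,0,0,0,-0.25,0,-1,1,0,0,0,-0.25,0,-1,1,0,0,0,-0.25,0,-1,1])

```text
t: 30.65
eef_pos: [0.6715, 0.0674, 0.2397]
ee_rot: [3.141, -0.001, -3.017]
force: [-0.6, -0.2, 0.1]
width: 0.0875
gripper_force: 0.0
```

Run:
```python
from h import *
st(); m=arm.camera_model("wrist"); im=arm.grab_frame("wrist"); cv2.imwrite("pics/w8.png",im); np.save("w8.npy",m,allow_pickle=True)
brass(im,m)
o=MID-.003*U+.102*V
print("expected tail centre/corners z.01",proj(m,[[*(o-.032*U+k*V),.016] for k in (-.028,0,.028)]).round(1),"mouth",proj(m,[[*(o+k*V),.021] for k in (-.034,0,.034)]).round(1))
```

```text
t 30.65 pos [0.6715 0.0674 0.2397] rot [ 3.1415e+00 -1.3000e-03 -3.0173e+00] F [-0.6 -0.2  0.1] w 0.0875 g 0.0
expected tail centre/corners z.01 [[287.5 176. ]
 [316.8 176. ]
 [346.2 176. ]] mouth [[281.5 210.1]
 [316.9 210.1]
 [352.2 210.1]]
```

View pics/w8.png

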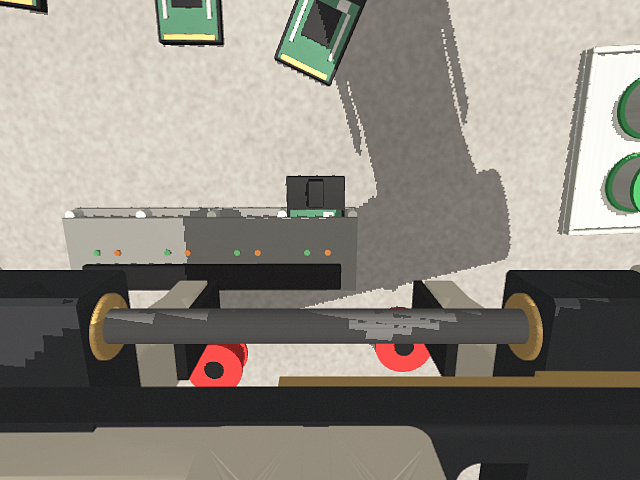

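```bash
sed -i 's/(15,110,110),(32,255,255)/(14,70,100),(40,255,255)/' h.py
python3 - <<'E'
from h import *
for n in ["w2","w8"]:
    im,m=load(n); print(n); r=brass(im,m)
hsv=cv2.cvtColor(im,cv2.COLOR_BGR2HSV); print(hsv[75,300:320:4].tolist(),hsv[39,180:200:5].tolist())
E
```

```text
w2
brass [0.5123 0.23  ] yaw 0.346 len 0.0448 n 182 tab [0.4333 0.2015]
brass [ 0.5158 -0.2213] yaw -0.014 len 0.0445 n 177 tab [ 0.4318 -0.2201]
brass [ 0.5254 -0.0632] yaw 0.122 len 0.0444 n 177 tab [ 0.442  -0.0735]
brass [0.5366 0.0396] yaw -0.296 len 0.0442 n 153 tab [0.4563 0.0641]
w8
brass [ 0.5169 -0.2086] yaw 0.068 len 0.0271 n 109 tab [ 0.4331 -0.2143]
brass [ 0.5253 -0.0639] yaw 0.126 len 0.0444 n 304 tab [ 0.442  -0.0744]
brass [0.5365 0.0389] yaw -0.295 len 0.0446 n 281 tab [0.4561 0.0633]
[[20, 24, 221], [16, 24, 117], [0, 0, 0], [114, 19, 67], [28, 114, 255]] [[16, 148, 232], [16, 148, 238], [17, 145, 255], [18, 144, 255]]
```

>>> arm_command(series=[0,0,0.1,0.4,0.04,0.3,1,0,0,0.2,0.8,0.08,0.6,1,0,0,0.2677,1,0.1,0.8,1,0,0,0.2677,1,0.1,0.8,1])

```text
t: 31.2
eef_pos: [0.5692, 0.0644, 0.1588]
ee_rot: [-3.139, -0.003, 2.846]
force: [1.2, -0.2, 0.4]
width: 0.0877
gripper_force: 0.0
```

>>> arm_command(series=[0,0,0,0.45,-0.15,0.25,1,0,0,0,0.9,-0.3,0.5,1,0,0,0,0.9,-0.3,0.5,1])

```text
t: 31.58
eef_pos: [0.4734, 0.0614, 0.1093]
ee_rot: [-3.139, -0.003, 2.848]
force: [0.7, 0.4, 0.8]
width: 0.0876
gripper_force: 0.0
```

>>> arm_command(series=[0,0,0,0.194,-0.047,0.15,1,0,0,0,0.194,-0.047,0.15,1,0,0,0,0.194,-0.047,0.15,1,0,0,0,0.194,-0.047,0.15,1])

```text
t: 32.08
eef_pos: [0.4582, 0.0641, 0.0962]
ee_rot: [3.141, 0.001, 2.846]
force: [0.3, -0.9, 0.3]
width: 0.0875
gripper_force: 0.0
```

Run:
```python
from h import *
st(); go([.4562,.0636,.0345],-np.pi-.296)
```

```text
t 32.08 pos [0.4582 0.0641 0.0962] rot [3.1409e+00 1.0000e-03 2.8460e+00] F [ 0.3 -0.9  0.3] w 0.0875 g 0.0
turn [0.0005 0.0006 0.0003] shift [ 0.018 -0.011  0.617]
```

>>> arm_command(series=[0,0,0,0.018,-0.01,0.3,0.5,0,0,0,0.018,-0.01,0.617,0.5,0,0,0,0.018,-0.01,0.617,0.5,0,0,0,0.018,-0.01,0.617,0.4,0,0,0,0.018,-0.01,0.617,0,0,0,0,0.018,-0.01,0.617,0,0,0,0,0.018,-0.01,0.617,0,0,0,0,0.018,-0.01,0.617,0], force=30)

```text
t: 33.08
eef_pos: [0.455, 0.0635, 0.0342]
ee_rot: [3.141, 0.0, 2.846]
force: [0.1, 0.2, 1.9]
width: 0.014
gripper_force: 30.0
```

>>> arm_command(series=[0,0,0,0,0,0,0,0,0,0,0,0,0,0,0,0,0,0,0,0,0,0,0,0,0,0,0,0,0,0,0,0,0,0,0])

```text
t: 33.7
eef_pos: [0.4551, 0.0635, 0.0342]
ee_rot: [3.141, 0.0, 2.846]
force: [-0.6, 0.6, 6.3]
width: 0.0137
gripper_force: 30.0
```

>>> arm_command(series=[0,0,0,0,0,-0.1,0,0,0,0,0,0,-0.4,0,0,0,0,0,0,-0.7,0,0,0,0,0,0,-0.7,0])

```text
t: 34.2
eef_pos: [0.456, 0.0639, 0.1063]
ee_rot: [3.138, 0.003, 2.846]
force: [-0.0, 0.1, -2.1]
width: 0.0138
gripper_force: 30.0
```

Run:
```python
from h import *
st(); p=tab(1,.010); print(p); go([*p,.1],YD-np.pi)
```

```text
t 34.2 pos [0.456  0.0639 0.1063] rot [3.1384e+00 3.1000e-03 2.8458e+00] F [-0.   0.1 -2.1] w 0.0138 g 30.0
[ 0.57621215 -0.01201056]
turn [ 0.0016  0.0023 -0.2685] shift [-1.371 -0.376  0.066]
```

>>> arm_command(series=[0,0,-0.09,-0.3,-0.1,0,0,0,0,-0.18,-0.6,-0.2,0,0,0,0,-0.2685,-0.9,-0.3,0,0,0,0,-0.2685,-0.9,-0.3,0,0])

```text
t: 34.7
eef_pos: [0.5329, 0.0072, 0.1029]
ee_rot: [-3.141, -0.002, -3.016]
force: [-0.7, 0.8, -1.2]
width: 0.0138
gripper_force: 30.0
```

>>> arm_command(series=[0,0,0,-0.2,-0.13,0,0,0,0,0,-0.4,-0.262,0,0,0,0,0,-0.4,-0.262,0,0,0,0,0,-0.4,-0.262,0,0,0,0,0,-0.4,-0.262,0,0])

```text
t: 35.33
eef_pos: [0.5742, -0.0123, 0.1038]
ee_rot: [3.142, -0.001, -3.016]
force: [-0.9, -0.8, -1.3]
width: 0.0136
gripper_force: 30.0
```

Run:
```python
from h import *
st(); p=tab(1,.010); go([*p,.041],YD-np.pi)
```

```text
t 35.33 pos [ 0.5742 -0.0123  0.1038] rot [ 3.1415e+00 -7.0000e-04 -3.0158e+00] F [-0.9 -0.8 -1.3] w 0.0136 g 30.0
turn [ 0.     -0.0004 -0.0001] shift [-0.02   0.     0.628]
```

>>> arm_command(series=[0,0,0,-0.01,0,0.3,0,0,0,0,-0.01,0,0.5,0,0,0,0,-0.01,0,0.625,0,0,0,0,-0.01,0,0.625,0,0,0,0,-0.01,0,0.625,0,0,0,0,-0.01,0,0.625,0])

```text
t: 36.08
eef_pos: [0.5766, -0.0123, 0.0423]
ee_rot: [3.141, 0.001, -3.016]
force: [-0.3, -0.5, -0.4]
width: 0.0136
gripper_force: 30.0
```

Run:
```python
from h import *
st(); go([*tab(1,.010),.041],YD-np.pi); go([*tab(1,-.068),.041],YD-np.pi)
```

```text
t 36.08 pos [ 0.5766 -0.0123  0.0423] rot [ 3.1414e+00  1.4000e-03 -3.0157e+00] F [-0.3 -0.5 -0.4] w 0.0136 g 30.0
turn [ 0.0001  0.0009 -0.0001] shift [0.004 0.004 0.013]
turn [ 0.0001  0.0009 -0.0001] shift [-0.776  0.004  0.014]
```

>>> arm_command(series=[0,0,0,-0.08,0.004,0.008,0,0,0,0,-0.16,0.004,0.008,0,0,0,0,-0.24,0.004,0.008,0,0,0,0,-0.32,0.004,0.008,0,0,0,0,-0.36,0.004,0.008,0,0,0,0,-0.36,0.004,0.008,0])

```text
t: 36.83
eef_pos: [0.6119, -0.0076, 0.0404]
ee_rot: [-3.142, -0.0, -3.016]
force: [-0.5, 0.7, -1.3]
width: 0.0139
gripper_force: 30.0
```

>>> arm_command(series=[0,0,0,-0.08,0,0,0,0,0,0,-0.16,0,0,0,0,0,0,-0.24,0,0,0,0,0,0,-0.31,0,0,0,0,0,0,-0.36,0,0,0,0,0,0,-0.39,0,0,0,0,0,0,-0.39,0,0,0])

```text
t: 37.7
eef_pos: [0.6503, -0.0027, 0.0405]
ee_rot: [3.142, -0.0, -3.016]
force: [-0.5, 0.8, -0.9]
width: 0.0138
gripper_force: 30.0
```

>>> arm_command(series=[0,0,0,-0.02,0,0,0,0,0,0,-0.04,0,0,0,0,0,0,-0.04,0,0,0])

```text
t: 38.08
eef_pos: [0.6506, -0.0027, 0.0403]
ee_rot: [-3.142, -0.007, -3.016]
force: [-12.6, 1.7, 8.6]
width: 0.0137
gripper_force: 30.0
```

>>> arm_command(series=[0,0,0,-0.015,0,0,0,0,0,0,-0.03,0,0,0,0,0,0,-0.03,0,0,0])

```text
t: 38.45
eef_pos: [0.6508, -0.0027, 0.0402]
ee_rot: [-3.141, -0.012, -3.017]
force: [-22.0, 2.1, 15.4]
width: 0.0135
gripper_force: 30.0
```

>>> arm_command(series=[0,0,0,0,0,0,0.45,0,0,0,0,0,0,0.45,0,0,0,0,0,0,0.45,0,0,0,0,0,0,0.45,0,0,0,0,0,-0.3,0.45,0,0,0,0,0,-0.8,1,0,0,0,0,0,-1,1])

```text
t: 39.33
eef_pos: [0.659, -0.0016, 0.1439]
ee_rot: [3.142, 0.004, -3.015]
force: [-0.2, 0.2, -0.2]
width: 0.0541
gripper_force: 0.0
```

>>> arm_command(series=[0,0,0,-0.1,-0.2,-0.4,1,0,0,0,-0.15,-0.4,-0.8,1,0,0,0,-0.15,-0.4,-1,1,0,0,0,-0.15,-0.4,-1,1,0,0,0,-0.15,-0.4,-1,1])

```text
t: 39.95
eef_pos: [0.6768, -0.0394, 0.2397]
ee_rot: [3.141, -0.001, -3.016]
force: [-0.7, 0.3, -1.1]
width: 0.0876
gripper_force: 0.0
```

```bash
cat >> h.py <<'E'
def tails(im,m,bays):
    "dark slab tail edge: first strongly dark row going down the bay line off the tab; prints distance tail->mouth in mm (32=home)"
    g=cv2.cvtColor(im,cv2.COLOR_BGR2GRAY).astype(float)
    for b in bays:
        o=MID-.003*U+(1.5-b)*.068*V
        for k in (-.02,.02):
            s=np.arange(-.07,0,.0005); uv=proj(m,[[*(o+x*U+k*V),.016] for x in s])
            v=np.array([g[int(round(y)),int(round(x))] for x,y in uv]); dk=v<45
            i=np.argmax(dk) if dk.any() else -1; print("bay",b,"side",k,"tail at",round(s[i]*1000,1) if i>=0 else None)
E
python3 - <<'E'
from h import *
st(); m=arm.camera_model("wrist"); im=arm.grab_frame("wrist"); cv2.imwrite("pics/w9.png",im); np.save("w9.npy",m,allow_pickle=True)
brass(im,m); tails(im,m,[0,1]); a,b=load("w8"); print("w8"); tails(a,b,[0])
E
```

```text
t 39.95 pos [ 0.6768 -0.0394  0.2397] rot [ 3.1412e+00 -1.2000e-03 -3.0159e+00] F [-0.7  0.3 -1.1] w 0.0876 g 0.0
brass [ 0.5158 -0.2205] yaw -0.002 len 0.0446 n 337 tab [ 0.4318 -0.2204]
brass [ 0.5253 -0.0637] yaw 0.12 len 0.0436 n 316 tab [ 0.4419 -0.0738]
bay 0 side -0.02 tail at -32.0
bay 0 side 0.02 tail at -33.0
bay 1 side -0.02 tail at -32.0
bay 1 side 0.02 tail at -33.0
w8
bay 0 side -0.02 tail at -32.0
bay 0 side 0.02 tail at -32.0
```

>>> arm_command(series=[0,0,0,0.45,-0.01,0.35,1,0,0,0,0.9,-0.02,0.7,1])

```text
t: 40.25
eef_pos: [0.5867, -0.0528, 0.1685]
ee_rot: [3.142, -0.002, -3.016]
force: [0.1, -0.7, -1.1]
width: 0.0877
gripper_force: 0.0
```

>>> arm_command(series=[0,0,0,0.45,-0.01,0.25,1,0,0,0,0.9,-0.02,0.5,1])

```text
t: 40.5
eef_pos: [0.497, -0.0664, 0.1189]
ee_rot: [-3.141, -0.002, -3.016]
force: [-0.5, -0.7, -0.4]
width: 0.0876
gripper_force: 0.0
```

>>> arm_command(series=[0,0,0,0.3,-0.01,0.25,1,0,0,0,0.573,-0.01,0.25,1,0,0,0,0.573,-0.01,0.25,1,0,0,0,0.573,-0.01,0.25,1,0,0,0,0.573,-0.01,0.25,1])

```text
t: 41.12
eef_pos: [0.4433, -0.0741, 0.0956]
ee_rot: [-3.142, 0.0, -3.016]
force: [0.1, -0.2, 0.1]
width: 0.0875
gripper_force: 0.0
```

Run:
```python
from h import *
st(); go([.4419,-.0738,.0345],-np.pi+.122)
```

```text
t 41.12 pos [ 0.4433 -0.0741  0.0956] rot [-3.1416e+00  2.0000e-04 -3.0156e+00] F [ 0.1 -0.2  0.1] w 0.0875 g 0.0
turn [-0.      0.0001  0.0026] shift [0.014 0.004 0.611]
```

>>> arm_command(series=[0,0,0.003,0.014,0.004,0.3,0.5,0,0,0.003,0.014,0.004,0.608,0.5,0,0,0.003,0.014,0.004,0.608,0.5,0,0,0.003,0.014,0.004,0.608,0.4,0,0,0.003,0.014,0.004,0.608,0,0,0,0.003,0.014,0.004,0.608,0,0,0,0.003,0.014,0.004,0.608,0,0,0,0.003,0.014,0.004,0.608,0], force=30)

```text
t: 42.12
eef_pos: [0.4412, -0.074, 0.0351]
ee_rot: [3.142, 0.001, -3.02]
force: [-0.9, 0.8, 3.1]
width: 0.0137
gripper_force: 30.0
```

>>> arm_command(series=[0,0,0,0,0,0,0,0,0,0,0,0,0,0,0,0,0,0,0,0,0,0,0,0,0,0,0,0])

```text
t: 42.62
eef_pos: [0.4412, -0.0741, 0.0351]
ee_rot: [-3.142, 0.0, -3.02]
force: [-1.9, 1.0, 6.2]
width: 0.0136
gripper_force: 30.0
```

>>> arm_command(series=[0,0,0,0,0,-0.1,0,0,0,0,0,0,-0.4,0,0,0,0,0,0,-0.7,0,0,0,0,0,0,-0.7,0])

```text
t: 43.12
eef_pos: [0.4425, -0.0738, 0.1072]
ee_rot: [3.141, 0.005, -3.02]
force: [0.4, -0.3, -1.6]
width: 0.0137
gripper_force: 30.0
```

>>> arm_command(series=[0,0,0,-0.25,0,0,0,0,0,0,-0.5,-0.1,0,0,0,0,0,-0.9,-0.2,0,0])

```text
t: 43.5
eef_pos: [0.5324, -0.0833, 0.1042]
ee_rot: [3.141, -0.002, -3.021]
force: [1.6, 0.1, -0.6]
width: 0.0133
gripper_force: 30.0
```

>>> arm_command(series=[0,0,0,-0.25,0,0,0,0,0,0,-0.51,-0.03,0,0,0,0,0,-0.51,-0.03,0,0,0,0,0,-0.51,-0.03,0,0,0,0,0,-0.51,-0.03,0,0])

```text
t: 44.12
eef_pos: [0.5829, -0.0799, 0.1046]
ee_rot: [3.141, -0.001, -3.021]
force: [-1.0, 0.1, -1.8]
width: 0.0139
gripper_force: 30.0
```

Run:
```python
from h import *
st(); p=tab(2,.010); go([*p,.041],YD-np.pi)
```

```text
t 44.12 pos [ 0.5829 -0.0799  0.1046] rot [ 3.1415e+00 -9.0000e-04 -3.0206e+00] F [-1.   0.1 -1.8] w 0.0139 g 30.0
turn [ 0.0001 -0.0006 -0.0032] shift [-0.02   0.002  0.636]
```

>>> arm_command(series=[0,0,-0.003,-0.01,0.002,0.3,0,0,0,-0.003,-0.01,0.002,0.5,0,0,0,-0.003,-0.01,0.002,0.62,0,0,0,-0.003,-0.01,0.002,0.62,0,0,0,-0.003,-0.01,0.002,0.62,0,0,0,-0.003,-0.01,0.002,0.62,0])

```text
t: 44.88
eef_pos: [0.5854, -0.0795, 0.0438]
ee_rot: [-3.142, 0.002, -3.016]
force: [-0.3, 0.6, -1.4]
width: 0.0142
gripper_force: 30.0
```

Run:
```python
from h import *
st(); go([*tab(2,-.068),.042],YD-np.pi)
```

```text
t 44.88 pos [ 0.5854 -0.0795  0.0438] rot [-3.1416e+00  1.6000e-03 -3.0157e+00] F [-0.3  0.6 -1.4] w 0.0142 g 30.0
turn [-0.     0.001 -0.   ] shift [-0.774  0.001  0.019]
```

>>> arm_command(series=[0,0,0,-0.08,0,0.006,0,0,0,0,-0.16,0,0.006,0,0,0,0,-0.24,0,0.006,0,0,0,0,-0.32,0,0.006,0,0,0,0,-0.36,0,0.006,0,0,0,0,-0.36,0,0.006,0])

```text
t: 45.62
eef_pos: [0.6207, -0.0751, 0.0421]
ee_rot: [-3.142, -0.0, -3.016]
force: [1.4, -0.7, -1.6]
width: 0.0139
gripper_force: 30.0
```

>>> arm_command(series=[0,0,0,-0.08,0,0,0,0,0,0,-0.16,0,0,0,0,0,0,-0.24,0,0,0,0,0,0,-0.31,0,0,0,0,0,0,-0.36,0,0,0,0,0,0,-0.39,0,0,0,0,0,0,-0.39,0,0,0])

```text
t: 46.5
eef_pos: [0.6591, -0.0702, 0.0421]
ee_rot: [3.142, -0.0, -3.016]
force: [-0.8, 0.6, -1.6]
width: 0.0137
gripper_force: 30.0
```

>>> arm_command(series=[0,0,0,-0.02,0,0,0,0,0,0,-0.04,0,0,0,0,0,0,-0.04,0,0,0])

```text
t: 46.88
eef_pos: [0.6595, -0.0702, 0.0415]
ee_rot: [3.141, -0.007, -3.017]
force: [-10.0, 0.5, 3.5]
width: 0.0139
gripper_force: 30.0
```

>>> arm_command(series=[0,0,0,-0.02,0,0,0,0,0,0,-0.02,0,0,0,0,0,0,-0.02,0,0,0.45,0,0,0,0,0,0,0.45,0,0,0,0,0,0,0.45,0,0,0,0,0,0,0.45,0,0,0,0,0,0,0.45])

```text
t: 47.75
eef_pos: [0.6633, -0.0696, 0.0423]
ee_rot: [-3.142, 0.0, -3.016]
force: [0.3, 0.6, -0.4]
width: 0.0394
gripper_force: 0.0
```

>>> arm_command(series=[0,0,0,0,0,-0.3,0.45,0,0,0,0,0,-0.8,1,0,0,0,0,0,-1,1])

```text
t: 48.12
eef_pos: [0.6647, -0.0696, 0.1456]
ee_rot: [-3.141, 0.004, -3.015]
force: [-0.1, 0.7, -1.5]
width: 0.0542
gripper_force: 0.0
```

>>> arm_command(series=[0,0,0,0,-0.2,-0.4,1,0,0,0,-0.08,-0.5,-0.8,1,0,0,0,-0.08,-0.5,-1,1,0,0,0,-0.08,-0.5,-1,1,0,0,0,-0.08,-0.5,-1,1])

```text
t: 48.75
eef_pos: [0.6768, -0.118, 0.2411]
ee_rot: [3.141, -0.001, -3.016]
force: [-0.0, -0.1, 0.5]
width: 0.0875
gripper_force: 0.0
```

Run:
```python
from h import *
s=st(); m=arm.camera_model("wrist"); im=arm.grab_frame("wrist"); cv2.imwrite("pics/w10.png",im); np.save("w10.npy",m,allow_pickle=True)
r=brass(im,m); tails(im,m,[0,1,2]); go([.4318,-.2204,.095],-np.pi,s)
```

```text
t 48.75 pos [ 0.6768 -0.118   0.2411] rot [ 3.1411e+00 -1.4000e-03 -3.0158e+00] F [-0.  -0.1  0.5] w 0.0875 g 0.0
brass [ 0.5158 -0.2206] yaw -0.013 len 0.0442 n 299 tab [ 0.4318 -0.2195]
bay 0 side -0.02 tail at -33.0
bay 0 side 0.02 tail at -33.0
bay 1 side -0.02 tail at -33.0
bay 1 side 0.02 tail at -33.0
bay 2 side -0.02 tail at -32.0
bay 2 side 0.02 tail at -32.0
turn [ 0.0003 -0.0009  0.0801] shift [ 2.557 -0.709  1.464]
```

>>> arm_command(series=[0,0,0.085,0.45,-0.15,0.3,1,0,0,0.085,0.9,-0.3,0.6,1])

```text
t: 49.05
eef_pos: [0.5903, -0.1591, 0.1801]
ee_rot: [3.141, -0.002, 3.133]
force: [0.0, -0.3, 0.2]
width: 0.0877
gripper_force: 0.0
```

>>> arm_command(series=[0,0,0,0.45,-0.15,0.25,1,0,0,0,0.9,-0.35,0.5,1])

```text
t: 49.3
eef_pos: [0.4994, -0.1936, 0.1305]
ee_rot: [3.142, -0.002, 3.135]
force: [0.7, 0.1, 0.1]
width: 0.0877
gripper_force: 0.0
```

>>> arm_command(series=[0,0,0,0.35,-0.14,0.2,1,0,0,0,0.687,-0.278,0.35,1,0,0,0,0.687,-0.278,0.35,1,0,0,0,0.687,-0.278,0.35,1,0,0,0,0.687,-0.278,0.35,1])

```text
t: 49.92
eef_pos: [0.4337, -0.2206, 0.0974]
ee_rot: [-3.141, 0.001, 3.135]
force: [-0.5, 1.0, 0.6]
width: 0.0876
gripper_force: 0.0
```

Run:
```python
from h import *
st(); go([.4318,-.220,.0345],-np.pi-.008)
```

```text
t 49.92 pos [ 0.4337 -0.2206  0.0974] rot [-3.1414e+00  6.0000e-04  3.1347e+00] F [-0.5  1.   0.6] w 0.0876 g 0.0
turn [-0.0001  0.0004  0.0007] shift [0.02  0.006 0.629]
```

>>> arm_command(series=[0,0,0,0.018,0.006,0.3,0.5,0,0,0,0.018,0.006,0.62,0.5,0,0,0,0.018,0.006,0.622,0.5,0,0,0,0.018,0.006,0.622,0.4,0,0,0,0.018,0.006,0.622,0,0,0,0,0.018,0.006,0.622,0,0,0,0,0.018,0.006,0.622,0,0,0,0,0.018,0.006,0.622,0], force=30)

```text
t: 50.92
eef_pos: [0.431, -0.2203, 0.0353]
ee_rot: [-3.142, 0.0, 3.134]
force: [-0.8, -0.2, 4.4]
width: 0.0136
gripper_force: 30.0
```

>>> arm_command(series=[0,0,0,0,0,0,0,0,0,0,0,0,0,0,0,0,0,0,0,0,0,0,0,0,0,0,0,0])

```text
t: 51.42
eef_pos: [0.431, -0.2203, 0.0353]
ee_rot: [-3.142, 0.0, 3.134]
force: [-0.7, 1.6, 5.8]
width: 0.0136
gripper_force: 30.0
```

>>> arm_command(series=[0,0,0,0,0,-0.1,0,0,0,0,0,0,-0.4,0,0,0,0,0,0,-0.7,0,0,0,0,0,0,-0.7,0])

```text
t: 51.92
eef_pos: [0.4323, -0.2205, 0.1075]
ee_rot: [-3.141, 0.005, 3.134]
force: [0.1, 0.1, -1.8]
width: 0.014
gripper_force: 30.0
```

>>> arm_command(series=[0,0,-0.03,-0.25,0.1,0,0,0,0,-0.06,-0.5,0.2,0,0,0,0,-0.0855,-0.9,0.4,0,0,0,0,-0.0855,-0.9,0.4,0,0])

```text
t: 52.42
eef_pos: [0.5232, -0.18, 0.1042]
ee_rot: [-3.141, -0.0, -3.013]
force: [0.2, 0.0, -2.3]
width: 0.0138
gripper_force: 30.0
```

>>> arm_command(series=[0,0,0,-0.4,0.1,0,0,0,0,0,-0.76,0.244,0,0,0,0,0,-0.76,0.244,0,0,0,0,0,-0.76,0.244,0,0,0,0,0,-0.76,0.244,0,0])

```text
t: 53.05
eef_pos: [0.5923, -0.1476, 0.1048]
ee_rot: [3.141, -0.001, -3.016]
force: [-0.3, 0.1, -2.2]
width: 0.0142
gripper_force: 30.0
```

Run:
```python
from h import *
st(); p=tab(3,.010); go([*p,.041],YD-np.pi)
```

```text
t 53.05 pos [ 0.5923 -0.1476  0.1048] rot [ 3.1414e+00 -1.0000e-03 -3.0158e+00] F [-0.3  0.1 -2.2] w 0.0142 g 30.0
turn [ 0.0001 -0.0006 -0.0001] shift [-0.011  0.006  0.638]
```

>>> arm_command(series=[0,0,0,0,0.006,0.3,0,0,0,0,0,0.006,0.5,0,0,0,0,0,0.006,0.622,0,0,0,0,0,0.006,0.622,0,0,0,0,0,0.006,0.622,0,0,0,0,0,0.006,0.622,0,0,0,0,0,0.006,0.622,0])

```text
t: 53.92
eef_pos: [0.5938, -0.1466, 0.0435]
ee_rot: [-3.142, 0.001, -3.015]
force: [-0.9, 0.1, -1.6]
width: 0.0139
gripper_force: 30.0
```

Run:
```python
from h import *
st(); go([*tab(3,-.068),.042],YD-np.pi)
```

```text
t 53.92 pos [ 0.5938 -0.1466  0.0435] rot [-3.1415e+00  1.0000e-03 -3.0150e+00] F [-0.9  0.1 -1.6] w 0.0139 g 30.0
turn [-0.      0.0006  0.0004] shift [-0.775 -0.004  0.015]
```

>>> arm_command(series=[0,0,0,-0.08,-0.003,0.006,0,0,0,0,-0.16,-0.003,0.006,0,0,0,0,-0.24,-0.003,0.006,0,0,0,0,-0.32,-0.003,0.006,0,0,0,0,-0.36,-0.003,0.006,0,0,0,0,-0.36,-0.003,0.006,0])

```text
t: 54.68
eef_pos: [0.6293, -0.1423, 0.042]
ee_rot: [3.142, -0.0, -3.015]
force: [-0.8, 0.3, -1.4]
width: 0.0138
gripper_force: 30.0
```

>>> arm_command(series=[0,0,0,-0.08,0,0,0,0,0,0,-0.16,0,0,0,0,0,0,-0.24,0,0,0,0,0,0,-0.31,0,0,0,0,0,0,-0.36,0,0,0,0,0,0,-0.39,0,0,0,0,0,0,-0.39,0,0,0])

```text
t: 55.55
eef_pos: [0.6678, -0.1374, 0.0421]
ee_rot: [3.142, -0.0, -3.015]
force: [0.1, -0.6, -0.5]
width: 0.0135
gripper_force: 30.0
```

>>> arm_command(series=[0,0,0,-0.02,0,0,0,0,0,0,-0.04,0,0,0,0,0,0,-0.04,0,0,0])

```text
t: 55.92
eef_pos: [0.6681, -0.1373, 0.0416]
ee_rot: [3.141, -0.007, -3.016]
force: [-10.8, 0.9, 4.6]
width: 0.0136
gripper_force: 30.0
```

>>> arm_command(series=[0,0,0,-0.02,0,0,0,0,0,0,-0.02,0,0,0])

```text
t: 56.18
eef_pos: [0.6682, -0.1372, 0.0414]
ee_rot: [3.14, -0.01, -3.016]
force: [-15.7, 1.0, 7.4]
width: 0.0137
gripper_force: 30.0
```

>>> arm_command(series=[0,0,0,0,0,0,0.45,0,0,0,0,0,0,0.45,0,0,0,0,0,0,0.45,0,0,0,0,0,0,0.45,0,0,0,0,0,-0.3,0.45,0,0,0,0,0,-0.8,0.45,0,0,0,0,0,-1,0.45])

```text
t: 57.05
eef_pos: [0.6754, -0.1368, 0.1458]
ee_rot: [-3.141, 0.004, -3.015]
force: [0.8, -1.3, -0.4]
width: 0.0392
gripper_force: 0.0
```

>>> arm_command(series=[0,0,0,0,0.3,-0.4,1,0,0,0,0,0.7,-0.8,1,0,0,0,0,0.8,-1,1,0,0,0,0,0.8,-1,1,0,0,0,0,0.8,-1,1])

```text
t: 57.68
eef_pos: [0.6633, -0.0574, 0.2413]
ee_rot: [3.141, -0.001, -3.015]
force: [-1.2, -0.2, -0.4]
width: 0.0833
gripper_force: 0.0
```

Run:
```python
from h import *
s=st(); m=arm.camera_model("wrist"); im=arm.grab_frame("wrist"); tails(im,m,[0,1,2,3])
a=arm.grab_frame("scene")[150:350,180:430]
cv2.imwrite("pics/fin.png",np.vstack([cv2.resize(a,(500,400)),cv2.resize(im[130:265],(500,105))]))
```

```text
t 57.67 pos [ 0.6633 -0.0574  0.2413] rot [ 3.1413e+00 -1.1000e-03 -3.0152e+00] F [-1.2 -0.2 -0.4] w 0.0833 g 0.0
bay 0 side -0.02 tail at -33.0
bay 0 side 0.02 tail at -33.0
bay 1 side -0.02 tail at -33.0
bay 1 side 0.02 tail at -33.0
bay 2 side -0.02 tail at -32.0
bay 2 side 0.02 tail at -33.0
bay 3 side -0.02 tail at -32.5
bay 3 side 0.02 tail at -33.0
```

View pics/fin.png

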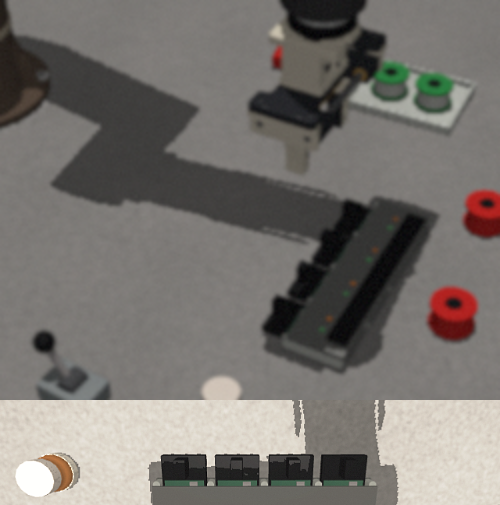

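>>> arm_command(series=[0,0,0.08,0.3,-0.5,0,1,0,0,0.08,0.65,-1,0,1,0,0,0.08,0.65,-1,0,1])

```text
t: 58.15
eef_pos: [0.6096, -0.1683, 0.2414]
ee_rot: [-3.141, -0.002, 3.138]
force: [0.4, -0.1, -0.4]
width: 0.0878
gripper_force: 0.0
```

>>> arm_command(series=[0,0,0,0.25,-0.5,0,1,0,0,0,0.5,-1,0,1])

```text
t: 58.4
eef_pos: [0.5614, -0.2657, 0.2413]
ee_rot: [3.141, -0.001, -3.14]
force: [0.7, -0.6, 0.1]
width: 0.0874
gripper_force: 0.0
```

>>> arm_command(series=[0,0,0,0.28,-0.5,0,1,0,0,0,0.56,-1,0.3,1,0,0,0,0.56,-1,0.6,1,0,0,0,0.56,-1,0.6,1,0,0,0,0.56,-1,0.6,1])

```text
t: 59.02
eef_pos: [0.5069, -0.3648, 0.1829]
ee_rot: [-3.141, 0.0, -3.14]
force: [0.5, -0.9, 1.3]
width: 0.0875
gripper_force: 0.0
```

Run:
```python
from h import *
s=st(); go([.505,-.371,.0745],-np.pi)
```

```text
t 59.02 pos [ 0.5069 -0.3648  0.1829] rot [-3.1410e+00  1.0000e-04 -3.1398e+00] F [ 0.5 -0.9  1.3] w 0.0875 g 0.0
turn [-0.0004  0.0001  0.0011] shift [ 0.019 -0.061  1.084]
```

Descend, grip the ball, and drag it over to +x along the arc.

>>> arm_command(series=[0,0,0,0.015,-0.06,0.5,1,0,0,0,0.015,-0.06,0.9,1,0,0,0,0.015,-0.06,0.9,1])

```text
t: 59.4
eef_pos: [0.504, -0.3697, 0.0908]
ee_rot: [3.14, -0.004, -3.14]
force: [0.3, 0.4, -0.2]
width: 0.0875
gripper_force: 0.0
```

>>> arm_command(series=[0,0,0,0,0,0.165,1,0,0,0,0,0,0.165,0.5,0,0,0,0,0,0.165,0,0,0,0,0,0,0.165,0,0,0,0,0,0,0.165,0,0,0,0,0,0,0.165,0,0,0,0,0,0,0.165,0,0,0,0,0,0,0.165,0], force=8)

```text
t: 60.4
eef_pos: [0.5045, -0.3706, 0.0757]
ee_rot: [3.141, -0.0, -3.141]
force: [0.9, 2.1, 1.5]
width: 0.0253
gripper_force: 8.0
```

>>> arm_command(series=[0,0,0,0,0,0,0,0,0,0,0,0,0,0,0,0,0,0,0,0,0,0,0,0,0,0,0,0])

```text
t: 60.9
eef_pos: [0.5045, -0.3706, 0.0757]
ee_rot: [3.141, -0.0, -3.141]
force: [0.7, 2.9, 1.4]
width: 0.0252
gripper_force: 8.0
```

>>> arm_command(series=[0,0,0,-0.12,0,-0.06,0,0,0,0,-0.24,0.01,-0.1,0,0,0,0,-0.36,0.02,-0.105,0,0,0,0,-0.48,0.03,-0.09,0,0,0,0,-0.6,0.04,-0.05,0,0,0,0,-0.71,0.04,0,0,0,0,0,-0.71,0.04,0,0,0,0,0,-0.71,0.04,0,0])

```text
t: 61.9
eef_pos: [0.5757, -0.3665, 0.0753]
ee_rot: [3.141, 0.0, -3.141]
force: [-0.3, 3.5, -1.7]
width: 0.0251
gripper_force: 8.0
```

>>> arm_command(series=[0,0,0,-0.02,0,0.01,0,0,0,0,-0.02,0,0.01,0,0,0,0,-0.02,0,0.01,1,0,0,0,-0.02,0,0.01,1,0,0,0,-0.02,0,0.01,1,0,0,0,-0.02,0,0.01,1,0,0,0,-0.02,0,0.01,1])

```text
t: 62.78
eef_pos: [0.5776, -0.3668, 0.0748]
ee_rot: [-3.141, 0.0, -3.141]
force: [-0.8, -0.4, 0.1]
width: 0.0697
gripper_force: 0.0
```

>>> arm_command(series=[0,0,0,0,0,-0.4,1,0,0,0,0,0,-0.9,1,0,0,0,0,0,-0.9,1])

```text
t: 63.15
eef_pos: [0.58, -0.3679, 0.17]
ee_rot: [-3.138, 0.008, -3.14]
force: [0.4, 0.4, -0.7]
width: 0.0875
gripper_force: 0.0
```

>>> arm_command(series=[0,0,0,0.3,-0.1,-0.4,1,0,0,0,0.3,-0.13,-0.84,1,0,0,0,0.3,-0.13,-0.84,1,0,0,0,0.3,-0.13,-0.84,1,0,0,0,0.3,-0.13,-0.84,1])

```text
t: 63.78
eef_pos: [0.5471, -0.3794, 0.2472]
ee_rot: [3.141, -0.002, -3.141]
force: [0.4, -0.1, -0.4]
width: 0.0878
gripper_force: 0.0
```

Run:
```python
from h import *
s=st(); m=arm.camera_model("wrist"); im=arm.grab_frame("wrist"); cv2.imwrite("pics/w11.png",im)
a,_=load("w1")
for I in (a,im):
    g=cv2.cvtColor(I,cv2.COLOR_BGR2GRAY)[150:275,300:365]; mk=cv2.morphologyEx((g<40).astype(np.uint8),cv2.MORPH_OPEN,np.ones((7,7),np.uint8))
    n,l,t,c=cv2.connectedComponentsWithStats(mk); print([(t[i].tolist(),(c[i]+[300,150]).round(1).tolist()) for i in range(1,n)])
print(proj(m,[[.573,-.3665,.0715],[.505,-.371,.0715]]).round(1))
```

```text
t 63.77 pos [ 0.5471 -0.3794  0.2472] rot [ 3.1405e+00 -2.1000e-03 -3.1407e+00] F [ 0.4 -0.1 -0.4] w 0.0878 g 0.0
[([31, 96, 10, 8, 76], [335.5, 249.5]), ([17, 98, 19, 24, 324], [325.1, 260.4])]
[([17, 96, 28, 28, 527], [328.9, 259.0])]
[[330.3 257.4]
 [325.8 178.8]]
```

Run:
```python
from h import *
for n,z in (("side",.022),("scene",.022)):
    im=arm.grab_frame(n); m=arm.camera_model(n); print(n); 
    hsv=cv2.cvtColor(im,cv2.COLOR_BGR2HSV); mk=cv2.inRange(hsv,(55,100,50),(80,255,255)); N,l,t,c=cv2.connectedComponentsWithStats(mk)
    for i in range(1,N):
        if t[i,4]>60: print(t[i,4],c[i].round(1),plane(m,[c[i]],.035)[0,:2].round(3))
```

```text
side
848 [213.3 338. ] [0.562 0.368]
scene
405 [404.6 115.8] [0.391 0.829]
146 [374.8 186.1] [0.534 0.362]
146 [396.8 191.9] [0.603 0.374]
382 [150.6 306.1] [ 0.352 -0.385]
```

Both spools are in the tray, the boards are home and the switch is on. I'm handing the job in.

```bash
python3 -c "
from h import *
print(arm.job_done())"
```

```text
the job is handed in; nothing more can be done
None
```

I handed the job in with the toggle pulled off first, both green spools flat in the tray, all four boards home against the stop in their own bays, and the toggle thrown back on; the last camera checks agreed, but no verdict came back.

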